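# Set a syringe in the hand-cranked syringe driver

## Robot

A 7-joint arm with a two-finger parallel gripper is mounted at the origin on the work surface. World frame = base frame: x ahead of the robot, y to its left, z up, the work surface at z = 0. Lengths are in m, angles in degrees, forces in N, time in s.
With the tool pointing down it reaches from about 0.425 to 0.875 m from the base axis. Payload 4.7 kg.
Tool frame: the origin (TCP) lies at the very end of the fingers, on their centre line; the grasp point (between the pads) lies 19 mm behind it; z points along the fingers, y is the direction in which the jaws open and shut (so a half turn about z gives the same grasp; the last joint's range is limited). The gripper opens to 87 mm and grips with 3 to 60 N. Pads are 19 mm wide; open, the fingers measure 117 mm over their backs; the gripper's body (75 mm by 190 mm) begins 51 mm behind the grasp point.
Start: joints at [65.667, 18.392, -4.016, 83.108, 1.295, 78.541, -3.26], TCP at [0.276, -0.588, 0.223] pointing down, gripper open.
Joint ranges: [-163.93, 163.93], [-17.29, 119.83], [-79.2, 71.16], [3.27, 140.29], [-89.18, 269.18], [5.43, 117.66], [-154.24, 154.24]. Speed limits (degrees/s): [147.25, 147.25, 180, 180, 180, 180, 180].

## Interface

Orientations are given as [roll, pitch, yaw] about the fixed x, y, z axes, in that order (R = Rz(yaw) Ry(pitch) Rx(roll)).
In Python, from cell import * gives the robot as it stands.
- The arm moves only by the tool arm_command, never from a script. Its argument "targets" is a list that holds one entry, the list of rows, each a list of 7 numbers: the shift along the tool's x, y, z in m, then the turn, a rotation vector about the tool's x, y, z in degrees, then the gripper's target within -1 to 1 (shut at 1, half-way at 0, fully open at -1). In form: [[[tx, ty, tz, rx, ry, rz, claw], ...]]. A call has 1 to 10 rows; each row is the pose to reach, as a shift and turn from the pose commanded when the call began, along the tool's axes at that moment; what a row does not reach only later rows make up. A row lasts 1/10 s, in which the tool goes at most 50 mm and 8.59 degrees, less where a joint would pass 70% of its speed; a pose out of reach is approached as far as the arm can. A call with a gripper value outside its range is refused whole. The fingers move at their own pace and stop on an object; "newtons" is the grip in N (left out, the last holds). Time passes only in rows, so rows that repeat a pose let the fingers close. It gives the time, the measured TCP pose, the force and the opening at its end, in the units of the state.
- get_obs(): the state, without advancing time (a new reading comes with each control period).
- read_camera(name): name is "scene" or "top"; returns a dict with "img" (480x640x3 uint8, red, green, blue), "z_map" (480x640 float32, m along the optical axis (not along the pixel's ray), 0 where there is no reading), "K" (3x3 intrinsics, pixels), "D" ([k1, k2, p1, p2, k3] as OpenCV has them; the pictures are not rectified), "origin" and "attitude" of the camera in the world. Camera axes: x right, y down, z forward; pixel columns grow to the right and rows downward; lengths in m; the calibration is good to about 2 mm. A picture is of the moment at which its call begins.
- sign_off(): hands the job in, once; it reports no verdict.
Trained networks look in the newest picture that a camera, given by its name, has taken for a name from the list of things; names that differ only in an ending like _2 or _b are one class to them, and where a whole thing is asked for, a point or a joint stands for the part that bears it (a point fixed in the world has none). Each returns a list of dicts, best first, with "conf" (0 to 1); they miss things now and then, are a little off and sometimes report something else, mostly with a low value. They report only what shows in the picture. A call takes as long as a camera call. They do not tell look-alikes from the thing itself.
- search_frame(thing, camera): "position" ([column, row] in pixels, amid what is visible of it).
The state is a dict: "time_s": time; "qpos": joint angles; "joint_velocities": joint speeds; "effort": joint torques, N m; "tool_pos": TCP position; "tool_rot": TCP orientation; "force": force on the tool from outside, world axes, zero at the start; "wrist_torque": the same for the moment, N m; "grip_width": finger opening in m.
Only numpy, scipy, OpenCV 4.12 (cv2) and the standard library are available. Lean on these libraries where they do the work, as an engineer would, in place of code of your own. Each camera call takes 0.05 s, during which the arm holds its last target.

## Task

Take the one thick syringe out of the channel rack and lay it in the V cradle of the hand-cranked syringe driver, nose against or close to the end stop and plunger towards the pusher. Then turn the handwheel clockwise by its crank knob so that the pusher drives the plunger in, until the pusher's pointer stands opposite the marker clip on the scale, without running past it. Let go, and leave the two slim syringes, the bottle and the tip box where they are.

Things in the scene. Friction and masses are not known exactly. Their poses are not given: they have to be found in the camera images.
- driver: Hand-cranked syringe driver, fixed to the bench. Grey base plate x -45..45, y -165..150 mm of its frame, 12 mm thick; origin on the bench. Its y is the syringe axis: end stop at -y (face at y = -145, 63 mm tall), then V cradle, pusher carriage, gearbox with handwheel at +y. Scale rail on the +x side (x 50..66, y -30..100, 30 mm tall), ticks each 5 mm.
- cradle (a point): Where the middle of the thick barrel's axis lies when it rests in the V cradle, nose touching the end stop: driver (0, -81, 45) mm. Nose to the driver's -y. It may lie up to 7 mm short of the stop: the pusher pushes it home; the V centres it. The front V block (y -128..-83) has 45-degree sides up to z = 61, x = +-32: no room for fingers there.
- grip_gap (a point): Point on the cradled barrel's axis, driver (0, -62, 45) mm, in the middle of the open gap y -83..-42 between the front V block and the small rear saddle (y -42..-36, up to z = 46). Only here have fingers room beside the barrel; the base plate is at z = 12.
- wheel_axis (a point): Point on the handwheel's vertical axis at the height to grip the crank knob: driver (0, 118, 102) mm. The steel handwheel is 102 mm across, z 66..76.
- crank_grip (a point): Middle-height grip point of the upright black crank knob on the handwheel: a cylinder 20 mm diameter, 44 mm tall (z 78..122), its centre 42 mm from the wheel axis; this point is at z = 102. The knob spins freely on its pin, so the hand need not turn. About 3 N at the knob turns the wheel.
- wheel (a joint): Handwheel angle, rad, growing clockwise seen from above; the pusher advances 20 mm per turn (3.183 mm per rad) towards the driver's -y. It stays where it is left, and the screw cannot be driven by pushing the pusher. The range allows all turns needed (1.9 to 3.3).
- pusher_face (a point): Centre of the flat face of the pusher carriage that meets the plunger's thumb disc (face 60 mm wide, z 18..64). The carriage is a dark steel block 28 mm thick behind the face (+y).
- pointer (a point): Tip of the pusher carriage's pointer, over the scale rail (z = 34). It lies 59 mm to +x of the driver's centre line and 3 mm to +y of the pusher face.
- mark (a point): Inner edge of the black marker clip on the white scale rail, middle of its width: the clip is 6 mm wide along the scale, 16 mm across, and stands up to z = 44. The pointer is right when its y in the driver's frame is that of this point. The clip is fixed for the task, and its axes are the driver's.
- syringe: Thick white empty syringe, 55 g. Barrel 22 mm diameter, 100 mm long along its x; nose (8 mm diameter, 14 mm long) at -x; flange 3 x 38 x 20 mm at +x, then the plunger with a 22 mm thumb disc. Origin on the barrel's underside at mid-length, axis 11 mm above. Starts in one of the rack's channels, nose and front 46 to 52 mm of the barrel sticking out towards the robot (-x).
- barrel_mid (a point): Middle of the thick syringe's barrel, on its axis.
- nose_tip (a point): Tip of the thick syringe's nose: 64 mm from the barrel's middle, on the axis.
- thumb_end (a point): End face centre of the thick syringe's plunger (thumb disc), on the axis: 111 mm from the barrel's middle less the joint plunger.
- plunger (a joint): How far the plunger is pushed in, m: 0 = thumb disc end 58 mm behind the flange, growing as it goes in; friction 4 N holds it. Starts 0 to 15 mm in.
- rack: Grey channel rack fixed to the bench, origin under its centre. Three open-topped channels along its x, centres y = -56, 0, 56 mm, 46 mm wide, floor z = 14, walls 10 mm thick up to z = 44 (too tight for fingers beside the thick barrel). Walls span x -60..66, closed at +x; the floor reaches x = -68. Noses stick out at -x.
- slim_a: Bystander: slim white syringe, barrel 14 mm diameter, same length and origin as the thick one, in a rack channel.
- slim_b: Bystander: a second slim syringe, like slim_a.
- bottle: Bystander: upright glass bottle, 70 mm diameter, 130 mm tall. Origin at the centre of its underside.
- tipbox: Bystander: closed pipette-tip box, about 82 x 112 x 63 mm (x, y, z). Origin at the centre of its underside.
There are look-alikes about, which are no part of the job. Leave any green or turquoise look-alike of the syringe alone.

How it is judged:
By the outcome, as a careful person would: the job done as asked, in the order asked, and still so for the second after the job is handed in, with the robot touching nothing.
It also fails if it takes over 72 s, if anything falls off the work surface, if the arm or the gripper's body presses on something with over 40 N, if the wrist force passes 120 N, or if a joint passes its speed limit or range.

## Working session

There is one attempt and no reset: what is moved stays moved. The work goes in short steps, Python scripts to look and compute and a tool call to move; the robot and the scene stay as the last step left them, time stands still between calls to the robot, and variables do not carry over. Pictures are saved under pics/ and viewed, and the job is handed in when it is done.

Besides the shell and the picture viewer there is one more tool, called after "Call:" as name(argument=value, ...) on one line, values as JSON. arm_command: Moves the arm, as the interface text tells. Its arguments: {"type":"object","properties":{"targets":{"type":"array","items":{"type":"array","items":{"type":"array","items":{"type":"number"}}}},"newtons":{"type":"number"}},"required":["targets"]}

```bash
mkdir -p pics; ls; cat > h.py <<'E'
from cell import *
import numpy as np, cv2
from scipy.spatial.transform import Rotation as R
def Rm(a):
    a=np.array(a,float)
    if a.shape==(3,3): return a
    if a.size==3: return R.from_euler('xyz',a,degrees=True).as_matrix()
    raise Exception(str(a))
def cloud(c):
    h,w=c['z_map'].shape
    u,v=np.meshgrid(np.arange(w),np.arange(h))
    p=cv2.undistortPoints(np.stack([u,v],-1).reshape(-1,1,2).astype(np.float64),np.array(c['K']),np.array(c['D'])).reshape(h,w,2)
    z=c['z_map'].astype(float)
    P=np.dstack([p[...,0]*z,p[...,1]*z,z])
    W=P@Rm(c['attitude']).T+np.array(c['origin'])
    W[z==0]=np.nan
    return W
def ray(c,u,v,zw):
    p=cv2.undistortPoints(np.array([[[u,v]]],float),np.array(c['K']),np.array(c['D'])).reshape(2)
    d=Rm(c['attitude'])@np.array([p[0],p[1],1]); o=np.array(c['origin'])
    return o+d*(zw-o[2])/d[2]
def save(n,img): cv2.imwrite('pics/'+n,cv2.cvtColor(img,cv2.COLOR_RGB2BGR))
E
python3 - <<'E'
from h import *
import pickle
o=get_obs();print(o)
for n in ['scene','top']:
    c=read_camera(n);pickle.dump(c,open(n+'0.pkl','wb'));save(n+'0.png',c['img'])
    print(n,c['K'],c['D'],c['origin'],c['attitude'])
    for t in ['driver','syringe','mark','pointer','crank_grip','pusher_face','rack','bottle','tipbox','slim_a','nose_tip','thumb_end']:
        print(t,[(np.round(d['position']).tolist(),round(d['conf'],2)) for d in search_frame(t,n)])
E
```

```text
pics
{'time_s': 0.0, 'qpos': array([65.66631581, 18.43869886, -4.01445064, 83.17489138,  1.29363107,
       78.5405957 , -3.25961801]), 'joint_velocities': array([ 0.01510549, -0.02123002,  0.06382566, -0.05366514, -0.04473886,
        0.07056846,  0.04313681]), 'effort': array([-8.51415225e-04, -4.91293252e+01, -4.04530624e-01, -3.12525594e+01,
       -6.39201910e-02,  4.37994674e-02,  1.76368476e-04]), 'tool_pos': array([ 0.27587225, -0.58794174,  0.22146554]), 'tool_rot': array([-1.79890976e+02,  4.75909430e-03,  2.51425211e+01]), 'force': array([-0.6312336 , -0.73290535,  0.55247748]), 'wrist_torque': array([-0.02510183,  0.00700714, -0.01611004]), 'grip_width': 0.08715647014875903}
scene [[468.13704992   0.         326.5002919 ]
 [  0.         468.13704992 238.04592279]
 [  0.           0.           1.        ]] [-0.02516321  0.          0.          0.          0.        ] [0.96954179 0.35557215 0.81856936] [-138.81949364   -0.96140101  129.95938981]
driver [([379.0, 346.0], 0.64), ([406.0, 326.0], 0.6), ([281.0, 239.0], 0.4)]
syringe [([243.0, 164.0], 0.93), ([163.0, 207.0], 0.
[... 1142 characters left out ...]
0], 0.63)]
mark []
pointer [([187.0, 240.0], 0.82), ([430.0, 249.0], 0.29)]
crank_grip [([171.0, 236.0], 0.64), ([374.0, 252.0], 0.63), ([431.0, 249.0], 0.51)]
pusher_face [([191.0, 242.0], 0.93)]
rack [([409.0, 227.0], 0.87)]
bottle [([390.0, 149.0], 0.75), ([212.0, 239.0], 0.2)]
tipbox [([150.0, 156.0], 0.98), ([392.0, 150.0], 0.38), ([378.0, 216.0], 0.17)]
slim_a [([399.0, 250.0], 0.98), ([430.0, 246.0], 0.62)]
nose_tip [([400.0, 355.0], 0.9), ([430.0, 251.0], 0.72), ([493.0, 311.0], 0.7), ([375.0, 251.0], 0.69), ([171.0, 236.0], 0.63), ([185.0, 241.0], 0.59), ([507.0, 196.0], 0.57)]
thumb_end [([374.0, 216.0], 0.66), ([515.0, 340.0], 0.53), ([389.0, 320.0], 0.52), ([524.0, 172.0], 0.47)]
```

View pics/scene0.png

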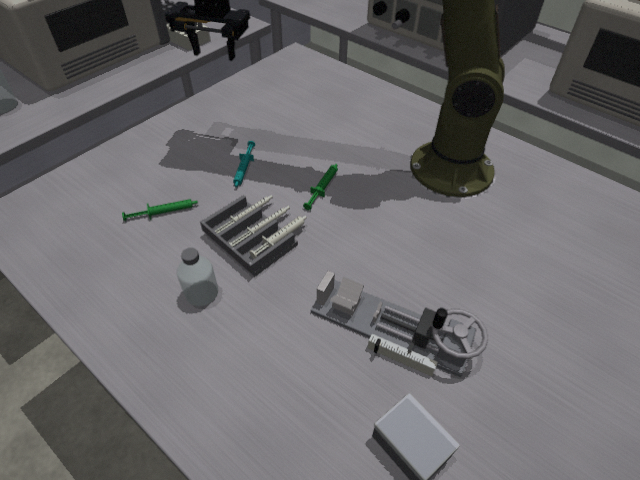

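View pics/top0.png

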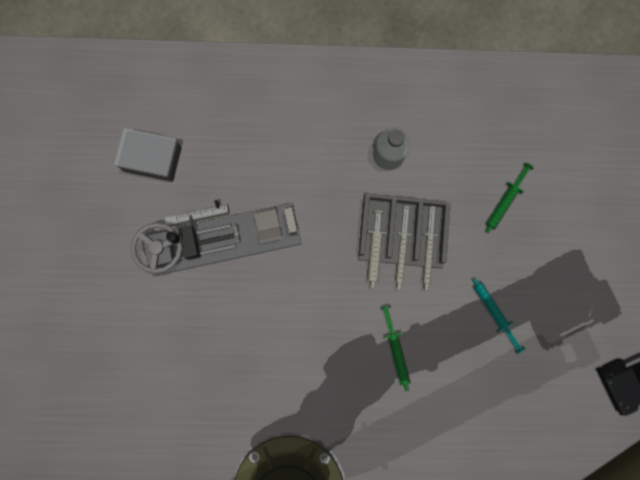

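The rack holds three white syringes at about (374,250), (404,247) and (430,247) in the top view. The left one looks thickest. The green ones at (397,350) and (510,197) and the turquoise one at (498,312) are look-alikes. I'll confirm with an enlarged crop and heights.

```bash
python3 - <<'E'
from h import *
import pickle
c=pickle.load(open('top0.pkl','rb'));s=pickle.load(open('scene0.pkl','rb'))
a=cv2.resize(c['img'][185:295,350:460],(500,500),interpolation=cv2.INTER_CUBIC)
b=cv2.resize(c['img'][190:285,125:310],(780,400),interpolation=cv2.INTER_CUBIC)
save('rack0.png',a);save('drv0.png',b)
b=cv2.resize(s['img'][260:390,300:500],(800,520),interpolation=cv2.INTER_CUBIC);save('drvs0.png',b)
W=cloud(c)
for n,(r0,r1,c0,c1) in {'rack':(185,295,350,460)}.items():
    for r in [200,210,220,235,250,260,270,280]:
        row=W[r,355:455]
        print(r,(row[:,2]*1000).round().astype(int).tolist())
E
```

```text
200 [4, 4, 2, -3, 0, 1, -1, 0, 1, 31, 41, 46, 41, 45, 45, 14, 20, 13, 14, 18, 20, 22, 18, 20, 18, 24, 25, 21, 25, 30, 27, 29, 27, 28, 34, 33, 35, 39, 46, 45, 47, 40, 40, 42, 43, 45, 40, 42, 43, 48, 46, 42, 43, 45, 40, 43, 44, 44, 44, 45, 43, 45, 43, 44, 42, 42, 46, 39, 45, 45, 39, 45, 46, 42, 39, 0, -1, -2, 1, 1, -4, -1, 4, 1, -5, 0, 1, -1, 0, 1, -2, 0, 3, 0, 1, 4, -1, -1, -4, -3]
210 [1, 0, 1, 0, 1, -1, 3, -2, 28, 42, 43, 40, 45, 41, 17, 12, 12, 16, 13, 15, 15, 32, 14, 15, 16, 15, 11, 13, 13, 2, 13, 14, 11, 12, 15, 26, 40, 44, 43, 43, 44, 13, 15, 14, 14, 15, 13, 16, 15, 22, 18, 23, 22, 22, 11, 18, 15, 12, 18, 10, 15, 19, 35, 44, 41, 44, 45, 42, 13, 16, 11, 5, 14, 21, 12, 20, 24, 27, 24, 23, 17, 15, 16, 10, 17, 11, 17, 13, 24, 33, 38, 42, 46, 45, 43, 0, -3, 1, -2, 5]
220 [1, -2, -1, -4, -5, -1, -2, 24, 45, 41, 43, 47, 42, 15, 15, 9, 12, 12, 12, 18, 20, 25, 30, 29, 26, 18, 16, 15, 13, 16, 15, 19, 12, 11, 32, 47, 41, 42, 44, 42, 17, 14, 14, 15, 11, 13, 11, 18, 22, 18, 26, 23, 18, 13, 16, 15, 14, 8, 17, 14, 17, 26, 38, 44, 44, 44, 40, 15, 14, 13, 11, 8, 10, 13, 21, 17, 32, 20, 20, 19, 1
[... 1412 characters left out ...]
0, -3, -3, 1, -3, -3, 0, 2, 0, -2, 0, -10, -1, -5, -3, 0, -1, 23, 25, 28, 26, 26, 24, 19, 0, 1, -2, -2, -1, -1, 0, -4, -4, -1, 5, 0, -2, -7, 1, 3, 0, 0, 3, 1, -5, 24, 24, 30, 21, 26, 27, 1, -1, 2, 0, -2, -2, 0, -1, -1, 3, 0, -4, 5, 2, 4, -2, -1, -2, -3, -2, -1, -2, -1, 5]
280 [-2, 1, -4, -1, -3, 1, 3, 3, 1, 0, -2, -6, 3, 29, 31, 32, 36, 34, 37, 35, 34, 39, 32, 26, 0, -8, -1, -3, 0, -1, 7, -1, -1, 2, 1, 0, -2, 0, 1, 4, 3, 24, 25, 26, 27, 25, 29, 26, -2, -3, -1, 0, 2, -3, -2, 2, 2, 1, -1, -2, -6, -1, 1, 3, -2, 0, 3, -4, 3, 23, 22, 28, 28, 27, 26, 23, 0, -3, -2, -3, 0, -1, 0, 1, -2, -3, 2, -1, -2, -1, 2, -5, 0, 6, -1, 2, 2, -3, 0, -1]<stdin>:12: RuntimeWarning: invalid value encountered in cast
```

```bash
python3 - <<'E'
from h import *
import pickle
c=pickle.load(open('top0.pkl','rb'))
z=c['z_map'];print(z[100,300],z[235,370],(z==0).mean())
E
```

```text
1.3506532 0.0 0.004140625
```

View pics/rack0.png

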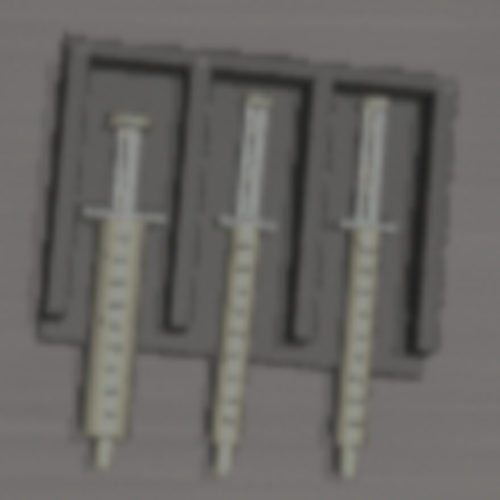

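View pics/drv0.png

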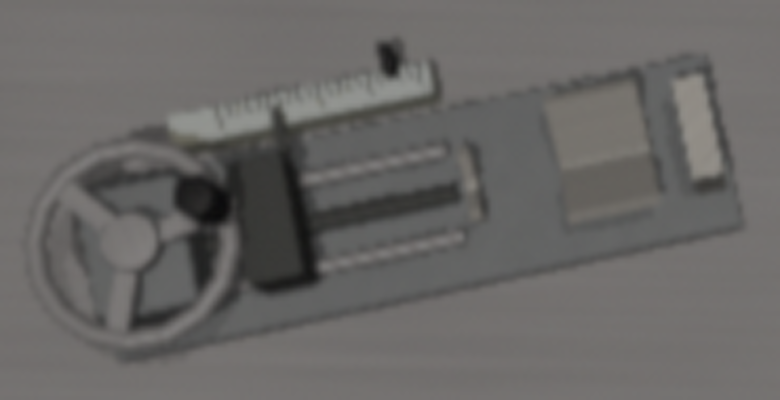

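View pics/drvs0.png

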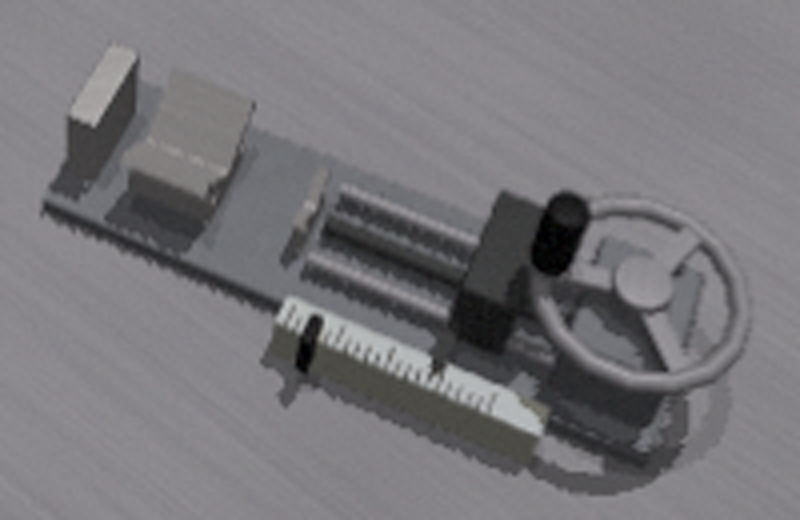

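The left syringe, at (374,250), is the thick one. Its top is at about 36 mm (14+22), against about 28 mm for the slim two. Next I'll register the driver, rack and syringe.

```bash
cat > fit.py <<'E'
from h import *
from scipy.optimize import least_squares
def box(p,x0,x1,y0,y1,z0,z1):
    c=np.array([(x0+x1)/2,(y0+y1)/2,(z0+z1)/2]);h=np.array([(x1-x0)/2,(y1-y0)/2,(z1-z0)/2])
    q=np.abs(p-c)-h
    return np.linalg.norm(np.maximum(q,0),axis=1)+np.minimum(q.max(1),0)
def loc(W,t):
    a=np.radians(t[2]);c,s=np.cos(a),np.sin(a)
    d=W[:,:2]*1000-np.array(t[:2])
    return np.c_[c*d[:,0]+s*d[:,1],-s*d[:,0]+c*d[:,1],W[:,2]*1000]
DB=[(-45,45,-165,150,-5,12),(50,66,-30,100,-5,30),(-32,32,-160,-145,0,63)]
RB=[(-68,66,-84,84,0,14),(56,66,-89,89,0,44)]+[(-60,66,y-5,y+5,0,44) for y in(-84,-28,28,84)]
def fit(W,t0,boxes,zmax,zoff=True):
    def res(t):
        p=loc(W,t); p[:,2]-=t[3]
        m=(p[:,2]<zmax)
        d=np.min([box(p,*b) for b in boxes]+[np.abs(p[:,2])],axis=0)
        d=np.abs(d)*m
        return np.clip(d,0,12)
    r=least_squares(res,list(t0)+[0],loss='soft_l1',f_scale=3,diff_step=1e-3,x_scale=[5,5,2,2])
    return r.x,r.cost/len(W)
E
python3 - <<'E'
from fit import *
import pickle
c=pickle.load(open('top0.pkl','rb'));s=pickle.load(open('scene0.pkl','rb'))
Wt=cloud(c);Ws=cloud(s)
# driver init: stop and wheel
A=ray(c,125+708/4.216,190+55/4.21,.012);B=ray(c,125+742/4.216,190+228/4.21,.012);C=ray(c,125+125/4.216,190+358/4.21,.012)
print('corners',A,B,C,'len',np.linalg.norm(A-B),np.linalg.norm(B-C))
m=(A+B)/2; ydir=(C-B)/np.linalg.norm(C-B); org=m+ydir*.165
yaw=np.degrees(np.arctan2(-ydir[0],ydir[1])); print('init',org,yaw)
w=ray(c,125+130/4.216,190+240/4.21,.076);print('wheel c',w, 'pred',org+ydir*.118)
def crop(W,o,r):
    P=W.reshape(-1,3);P=P[np.isfinite(P).all(1)]
    return P[np.linalg.norm(P[:,:2]-o[:2],axis=1)<r]
t0=[org[0]*1e3,org[1]*1e3,yaw]
for n,W in(('top',Wt),('scene',Ws)):
    P=crop(W,org,.2)
    # use only low points + those near rail
    for k in range(3):
        t,cst=fit(P,t0,DB,32)
        t0=t[:3]
    print('driver',n,t,cst,len(P))
    t0=[org[0]*1e3,org[1]*1e3,yaw]
# rack
ro=ray(c,405,230,.02);print('rack0',ro)
# channel wall corners: (70,35)->(450,75) in crop 500/110
a=ray(c,350+68/4.545,185+38/4.545,.044);b=ray(c,350+452/4.545,185+75/4.545,.044);print('rackw',np.linalg.norm(a-b))
d=(a-b)[:2];yw=np.degrees(np.arctan2(-d[0],d[1]));print(yw)
for n,W in(('top',Wt),('scene',Ws)):
    P=crop(W,ro,.16);t0=[ro[0]*1e3,ro[1]*1e3,yw]
    for k in range(3):
        t,cst=fit(P,t0,RB,50);t0=t[:3]
    print('rack',n,t,cst)
g=ray(c,397,350,.01);print('green',g, ray(c,387,308,.01),ray(c,406,388,.01))
print('turq',ray(c,475,280,.01))
print('bottle',ray(c,390,140,.13),'tip',ray(c,148,153,.063))
E
```

```text
corners [0.58542803 0.00774413 0.012     ] [ 0.49841887 -0.01187001  0.012     ] [0.42589033 0.28831486 0.012     ] len 0.08919253766188774 0.30882251275441724
init [0.50317236 0.15832207 0.012     ] 13.583082523547983
wheel c [0.47637247 0.2730842  0.076     ] pred [0.47545946 0.27302166 0.012     ]
driver top [504.18796563 157.8944224   13.91884241  -0.67335081] 2.7663628661860296 28373
driver scene [505.3376967  160.34944884  13.66533443   1.34121922] 1.709244058934472 27249
rack0 [ 0.53310576 -0.22859706  0.02      ]
rackw 0.17590012914688305
-3.951138139245499
rack top [ 5.33141138e+02 -2.25599362e+02 -4.61530194e+00 -4.58979222e-01] 4.692499665011519
rack scene [ 532.7512427  -224.52506916   -4.28696523    1.06281174] 3.6887348234726858
green [ 0.28496083 -0.21512908  0.01      ] [ 0.37017302 -0.19368076  0.01      ] [ 0.20915476 -0.23411731  0.01      ]
turq [ 0.43291677 -0.37753404  0.01      ]
bottle [ 0.69235058 -0.18196882  0.13      ] tip [0.6707496  0.30454067 0.063     ]
```

```bash
python3 - <<'E'
from fit import *
import pickle
c=pickle.load(open('top0.pkl','rb'));s=pickle.load(open('scene0.pkl','rb'))
f=lambda u,v,z:ray(c,350+u/4.545,185+v/4.545,z)*1e3
n=f(103,467,.025);fl=f(125,217,.025);th=f(131,116,.025);bf=f(107,438,.025)
print('nose',n,'flange',fl,'thumb',th,'barrel front',bf)
print('nose-flange',np.linalg.norm(n-fl),'nose-thumb',np.linalg.norm(n-th), 'yaw',np.degrees(np.arctan2(*(fl-n)[[1,0]])))
for nm,cc in(('top',c),('scene',s)):
    P=cloud(cc).reshape(-1,3)*1e3;P=P[np.isfinite(P).all(1)]
    d=(fl-n)/np.linalg.norm(fl-n);q=P-n
    a=q[:,:2]@d[:2];b=q[:,0]*-d[1]+q[:,1]*d[0]
    m=(a>16)&(a<60)&(abs(b)<25)&(P[:,2]>18)
    print(nm,m.sum(),'lateral',b[m].min(),b[m].max(),np.median(b[m]),'poly',np.polyfit(a[m],b[m],1),'ztop',np.percentile(P[m,2],[50,90]))
    m=(abs(b)<25)&(P[:,2]>18);
    m2=m&(abs(b)<4)&(a<40)&(a>-20);print('front a',np.sort(a[m2])[:6])
# rack frame front edge
R0=[533,-225,-4.45]
print('rack frame of nose, flange',loc(np.array([n,fl,th])/1e3,R0))
# wheel, knob: points high
for nm,cc in(('top',c),('scene',s)):
    P=cloud(cc).reshape(-1,3);P=P[np.isfinite(P).all(1)]
    L=loc(P,[504.7,159,13.8])
    m=(L[:,2]>116)&(L[:,2]<130)&(np.hypot(L[:,0],L[:,1]-118)<60)
    print(nm,'knob top',m.sum(),np.median(L[m],0),(L[m].min(0)+L[m].max(0))/2)
    m=(abs(L[:,2]-72)<9)&(np.hypot(L[:,0],L[:,1]-118)<60)
    q=L[m];h=cv2.minEnclosingCircle(q[:,:2].astype(np.float32));print('wheel',h)
    m=(abs(L[:,2]-63)<4)&(abs(L[:,0])<60)&(L[:,1]<-130)&(L[:,1]>-180)
    print('stop',m.sum(),np.percentile(L[m],[3,97],axis=0).tolist())
    m=(L[:,2]>40)&(L[:,2]<70)&(abs(L[:,0])<45)&(L[:,1]<70)&(L[:,1]>0)
    print('carriage',m.sum(),np.percentile(L[m],[2,50,98],axis=0).round(1).tolist())
    m=(L[:,2]>36)&(L[:,2]<50)&(L[:,0]>48)&(L[:,0]<75)&(abs(L[:,1])<105)
    print('clip',m.sum(),np.percentile(L[m],[2,50,98],axis=0).round(1).tolist())
E
```

```text
nose [ 410.30789763 -161.94534491   25.        ] flange [ 524.92510046 -170.49923142   25.        ] thumb [ 572.03892974 -172.68951038   25.        ] barrel front [ 423.47066366 -163.58251951   25.        ]
nose-flange 114.93594806686731 nose-thumb 162.0875190672819 yaw -4.268074207769771
top 230 lateral -9.44544456006436 12.518292462157767 2.60479939631508 poly [0.01223684 1.6432498 ] ztop [32.94091687 37.10310905]
front a [-0.82991227 -0.602644   -0.57766397 -0.01116528  0.99473057  1.03376277]
scene 161 lateral -8.519804762390477 15.538692249795492 8.760503690261402 poly [-6.06585325e-03  7.74520875e+00] ztop [33.73619159 36.98745797]
front a [ 0.67581671  4.5241957   5.54948249  6.88886971 11.72557955 15.28623848]
rack frame of nose, flange [[-127.21459093   53.34500319   25.        ]
 [ -12.27922225   53.70994767   25.        ]
 [  34.8625205    55.1817907    25.        ]]
top knob top 82 [  5.60614732  76.44834654 121.55645206] [  5.99550305  76.77191506 121.04129292]
wheel ((0.8225678205490112, 113.33902740478516), 55.424346923828125)
stop 177 [[-24.442960872664454, -160.06979664136327, 59.56073303133984], [22.80837637993735, -145.11563844763248, 65.4388984375539]]
carriage 449 [[-30.6, 43.7, 43.3], [-2.4, 55.2, 62.8], [27.5, 69.1, 68.0]]
clip 31 [[54.0, -14.4, 36.1], [65.3, -11.0, 42.3], [74.5, 66.9, 47.9]]
scene knob top 102 [ 10.98192327  77.42481765 122.82848847] [  9.72526276  77.39298928 120.99146756]
wheel ((1.338475227355957, 112.79788970947266), 55.74542236328125)
stop 182 [[-20.827285648493568, -159.14229352085638, 59.99021959702689], [26.76069044160761, -143.93846967138597, 65.65350296145894]]
carriage 456 [[-26.3, 44.7, 42.3], [11.7, 56.4, 65.1], [31.9, 69.0, 67.9]]
clip 41 [[49.6, -13.9, 36.2], [67.1, -8.9, 42.9], [74.8, 55.9, 47.6]]
```

```bash
cat > plan.py <<'E'
import sys
from h import *
# usage: plan.py cx cy cz cyaw  tx ty tz tyaw  (mm, deg): commanded -> target, tool straight down
def shift(c,t):
    Rc=R.from_euler('xyz',[180,0,c[3]],degrees=True);Rt=R.from_euler('xyz',[180,0,t[3]],degrees=True)
    return (Rc.inv().apply(np.array(t[:3])-np.array(c[:3]))/1e3).round(4), (Rc.inv()*Rt).as_rotvec(degrees=True).round(2)
if __name__=='__main__':
    v=[float(a) for a in sys.argv[1:]]
    print(*shift(v[:4],v[4:8]))
E
python3 plan.py 276 -588 223 25.1 454 -164 110 -4.3; python3 -c "
from h import *;print(read_camera('scene')['z_map'].shape)" >/dev/null
```

```text
[ 0.3411 -0.3085  0.113 ] [ 0.  -0.  29.4]
```

Call:
arm_command(targets=[[[0.341,-0.3085,0.09,0,0,29.4,-1],[0.341,-0.3085,0.09,0,0,29.4,-1],[0.341,-0.3085,0.113,0,0,29.4,-1],[0.341,-0.3085,0.113,0,0,29.4,-1],[0.341,-0.3085,0.113,0,0,29.4,-1],[0.341,-0.3085,0.113,0,0,29.4,-1],[0.341,-0.3085,0.113,0,0,29.4,-1],[0.341,-0.3085,0.113,0,0,29.4,-1],[0.341,-0.3085,0.113,0,0,29.4,-1],[0.341,-0.3085,0.113,0,0,29.4,-1]]], newtons=15)

```text
time_s: 2.35
tool_pos: [0.4547, -0.1593, 0.1089]
tool_rot: [-179.9, 0.0, -3.9]
force: [0.4, 1.0, -0.5]
grip_width: 0.087
```

Call:
arm_command(targets=[[[0,0,0,0,0,0,-0.15],[0,0,0.02,0,0,0,-0.15],[0,0,0.04,0,0,0,-0.15]]])

```text
time_s: 2.65
tool_pos: [0.4544, -0.1656, 0.07]
tool_rot: [179.9, -0.1, -4.3]
force: [0.7, -1.0, -0.3]
grip_width: 0.0705
```

```bash
python3 - <<'E'
from h import *
o=get_obs();print(o['time_s'],o['tool_pos'],o['tool_rot'],o['grip_width'],o['qpos'].round(1))
c=read_camera('scene')
save('s1.png',cv2.resize(c['img'][140:280,180:340],(800,700))[:600])
E
```

```text
2.65 [ 0.4543751  -0.16562163  0.06999571] [ 1.79904120e+02 -1.25165790e-01 -4.29826996e+00] 0.07047002361842225 [ 36.9   7.1 -21.1 115.8   3.1  57.5 -80. ]
```

View pics/s1.png

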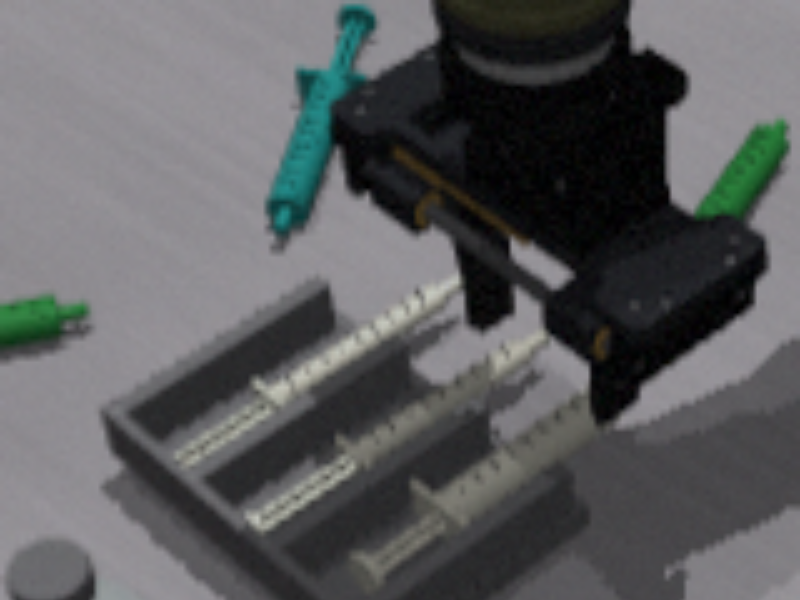

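The hand is over the thick syringe's protruding barrel, and the fingers are still narrowing towards 50 mm. I'll wait for that before lowering.

Call:
arm_command(targets=[[[0,0,0,0,0,0,-0.15],[0,0,0,0,0,0,-0.15],[0,0,0.03,0,0,0,-0.15],[0,0,0.05,0,0,0,-0.15],[0,0,0.06,0,0,0,-0.15],[0,0,0.06,0,0,0,0.6],[0,0,0.06,0,0,0,0.6],[0,0,0.06,0,0,0,0.6],[0,0,0.06,0,0,0,0.6]]])

```text
time_s: 3.6
tool_pos: [0.4546, -0.1646, 0.0106]
tool_rot: [180.0, -0.1, -4.3]
force: [0.5, 0.4, -0.6]
grip_width: 0.0258
```

Call:
arm_command(targets=[[[0,0,0,0,0,0,1],[0,0,0,0,0,0,1],[0,0,0,0,0,0,1],[0,0,-0.02,0,0,0,1],[0,0,-0.04,0,0,0,1],[0,0,-0.06,0,0,0,1],[0,0,-0.08,0,0,0,1],[0,0,-0.08,0,0,0,1]]], newtons=25)

```text
time_s: 4.4
tool_pos: [0.4555, -0.1649, 0.0918]
tool_rot: [179.9, -0.3, -4.3]
force: [0.6, -0.1, -0.5]
grip_width: 0.0212
```

```bash
python3 - <<'E'
from h import *
c=read_camera('scene')
save('s2.png',cv2.resize(c['img'][140:280,180:340],(800,700))[:600])
E
python3 plan.py 454 -164 90 -4.3 465 -75 90 104; python3 plan.py 465 -75 90 104 465 -75 8 104
```

```text
[ 0.0043 -0.0896 -0.    ] [   0.     0.  -108.3]
[ 0.    -0.     0.082] [0. 0. 0.]
```

View pics/s2.png

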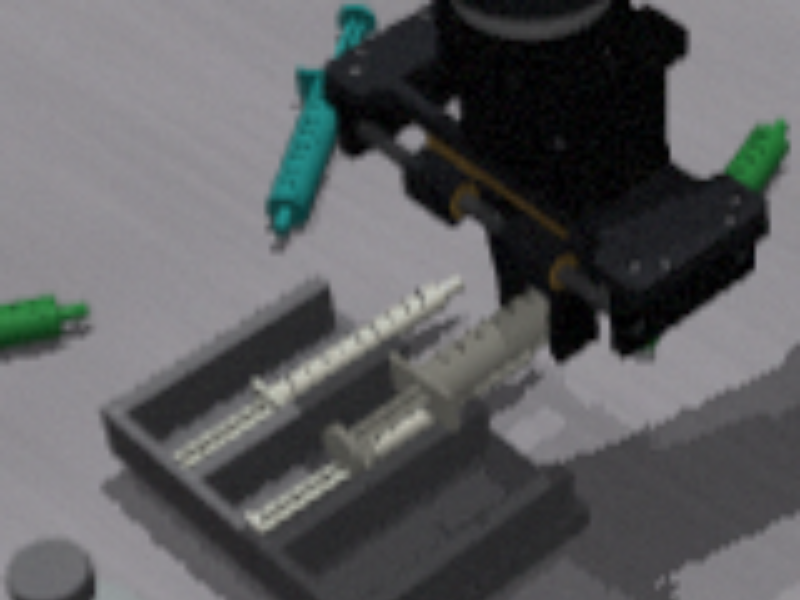

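The thick syringe is out and level in the jaws, and the slim two haven't moved. I'll turn it to the driver's direction and lay it on the free bench between the rack and the driver, so I can regrip behind mid-barrel.

```bash
python3 plan.py 454 -164 90 -4.3 450 -65 90 104
```

```text
[-0.0114 -0.0984 -0.    ] [   0.     0.  -108.3]
```

Call:
arm_command(targets=[[[0,-0.01,0,0,0,-8,1],[-0.001,-0.02,0,0,0,-16,1],[-0.002,-0.03,0,0,0,-24,1],[-0.004,-0.04,0,0,0,-32,1],[-0.005,-0.05,0,0,0,-40,1],[-0.006,-0.06,0,0,0,-48,1],[-0.008,-0.07,0,0,0,-56,1],[-0.009,-0.08,0,0,0,-64,1],[-0.01,-0.09,0,0,0,-72,1],[-0.0114,-0.0984,0,0,0,-80,1]]])

```text
time_s: 5.45
tool_pos: [0.4485, -0.0646, 0.0879]
tool_rot: [-179.8, -0.0, 76.1]
force: [-0.1, 0.1, -0.6]
grip_width: 0.0213
```

Call:
arm_command(targets=[[[0,0,0,0,0,-8,1],[0,0,0.02,0,0,-16,1],[0,0,0.04,0,0,-24,1],[0,0,0.06,0,0,-28.3,1],[0,0,0.075,0,0,-28.3,1],[0,0,0.082,0,0,-28.3,1],[0,0,0.087,0,0,-28.3,1],[0,0,0.087,0,0,-28.3,1],[0,0,0.087,0,0,-28.3,1]]])

```text
time_s: 6.35
tool_pos: [0.4501, -0.0653, 0.0029]
tool_rot: [180.0, 0.0, 104.0]
force: [-0.2, 1.1, -1.0]
grip_width: 0.0215
```

Call:
arm_command(targets=[[[0,0,0,0,0,0,0.3],[0,0,0,0,0,0,0.2],[0,0,0,0,0,0,-0.1],[0,0,0,0,0,0,-0.15],[0,0,0,0,0,0,-0.15],[0,0,-0.03,0,0,0,-0.15],[0.02,0,-0.06,0,0,0,-0.15],[0.039,0,-0.07,0,0,0,-0.15],[0.039,0,-0.07,0,0,0,-0.15]]])

```text
time_s: 7.25
tool_pos: [0.441, -0.0251, 0.0739]
tool_rot: [179.8, 0.1, 104.3]
force: [1.2, -0.6, 0.1]
grip_width: 0.05
```

```bash
python3 - <<'E'
from h import *
o=get_obs();print(o['tool_pos'],o['grip_width'])
c=read_camera('scene');save('s3.png',cv2.resize(c['img'][150:310,240:440],(800,640))[:600])
t=read_camera('top');save('t3.png',cv2.resize(t['img'][200:330,250:410],(738,600)))
import pickle;pickle.dump((c,t),open('p3.pkl','wb'))
E
```

```text
[ 0.44096455 -0.02513117  0.07391491] 0.05001456288336644
```

View pics/s3.png

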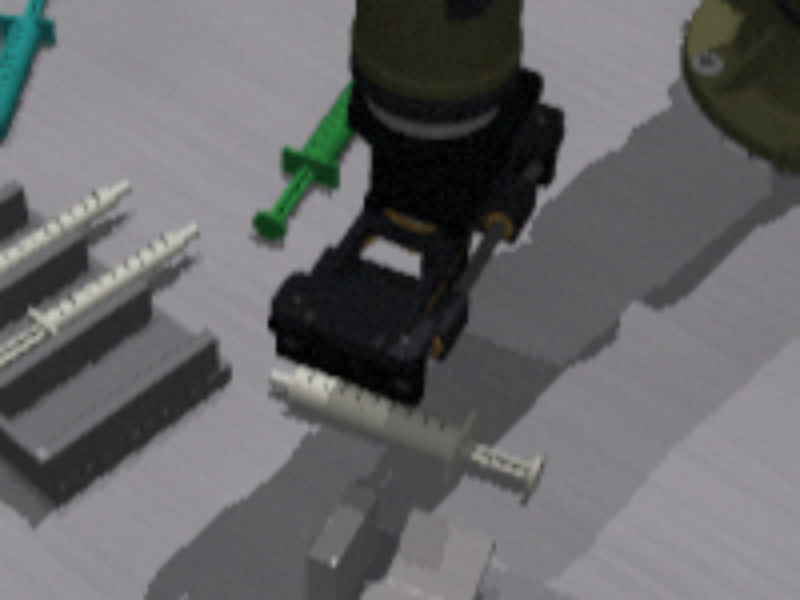

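View pics/t3.png

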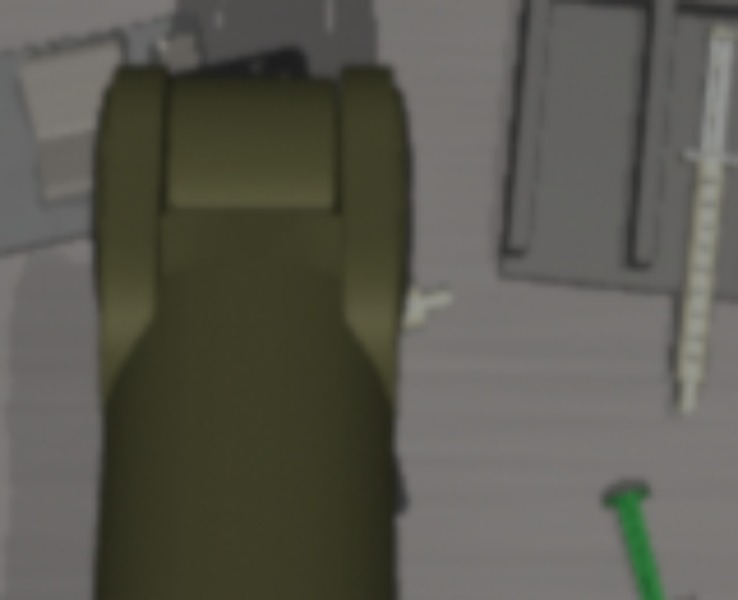

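```bash
python3 - <<'E'
from h import *
import pickle
c,t=pickle.load(open('p3.pkl','rb'))
f=lambda u,v:ray(c,240+u/4-.4,150+v/4-.4,.011)*1e3
n=f(275,379);fl=f(461,447);th=f(533,476);bf=f(303,386)
print(n,bf,fl,th,np.linalg.norm(n-fl),np.linalg.norm(th-n),np.degrees(np.arctan2(*(fl-n)[[1,0]])))
d=(fl-n)/np.linalg.norm(fl-n)
print('mid',n+64*d,'grip+19',n+83*d)
g=lambda u,v:ray(t,250+u/4.613-.4,200+v/4.615-.4,.011)*1e3
print('top nose',g(450,297))
E
```

```text
[ 460.62806215 -106.77610416   11.        ] [454.20334524 -91.38632542  11.        ] [430.68723983   3.12558076  11.        ] [421.02807305  45.12363857  11.        ] 113.90712528186044 156.97672113937156 105.23941285587271
mid [443.80547424 -45.0266059   11.        ] grip+19 [438.81126846 -26.6947236   11.        ]
top nose [ 459.4881473  -109.29473399   11.        ]
```

The syringe lies flat, with nose at about (461,-108) mm and direction 104 to 105 degrees. The hand is about 19 mm behind mid-barrel, so I'll lower and regrip.

Call:
arm_command(targets=[[[0,0,0.04,0,0,0,-0.15],[0,0,0.06,0,0,0,-0.15],[0,0,0.071,0,0,0,-0.15],[0,0,0.071,0,0,0,1],[0,0,0.071,0,0,0,1],[0,0,0.071,0,0,0,1],[0,0,0.071,0,0,0,1],[0,0,0.071,0,0,0,1],[0,0,0.05,0,0,0,1],[0,0,0.02,0,0,0,1]]])

```text
time_s: 8.35
tool_pos: [0.4384, -0.0273, 0.0517]
tool_rot: [-179.8, -0.1, 104.1]
force: [1.5, -1.0, -1.3]
grip_width: 0.0212
```

```bash
python3 plan.py 440.6 -27.2 53 104 518.2 103.7 110 103.8
```

```text
[ 0.1082  0.107  -0.057 ] [-0.  -0.   0.2]
```

Call:
arm_command(targets=[[[0,0,-0.03,0,0,0.2,1],[0.01,0.01,-0.057,0,0,0.2,1],[0.04,0.04,-0.057,0,0,0.2,1],[0.07,0.07,-0.057,0,0,0.2,1],[0.09,0.09,-0.057,0,0,0.2,1],[0.108,0.107,-0.057,0,0,0.2,1],[0.108,0.107,-0.057,0,0,0.2,1],[0.108,0.107,-0.035,0,0,0.2,1],[0.108,0.107,-0.035,0,0,0.2,1]]])

```text
time_s: 9.25
tool_pos: [0.5154, 0.102, 0.0851]
tool_rot: [-179.7, -0.0, 103.8]
force: [-0.7, -0.8, -1.5]
grip_width: 0.0212
```

```bash
python3 - <<'E'
from h import *
import pickle
o=get_obs();print(o['tool_pos'],o['tool_rot'],o['grip_width'],o['time_s'])
c=read_camera('scene');save('s4.png',cv2.resize(c['img'][220:370,290:490],(800,600)))
t=read_camera('top');save('t4.png',cv2.resize(t['img'][185:285,130:310],(800,444)))
pickle.dump((c,t),open('p4.pkl','wb'))
E
```

```text
[0.51541538 0.10196309 0.08506025] [-1.79683219e+02 -5.63166332e-03  1.03829761e+02] 0.021245312235015346 9.25
```

View pics/s4.png

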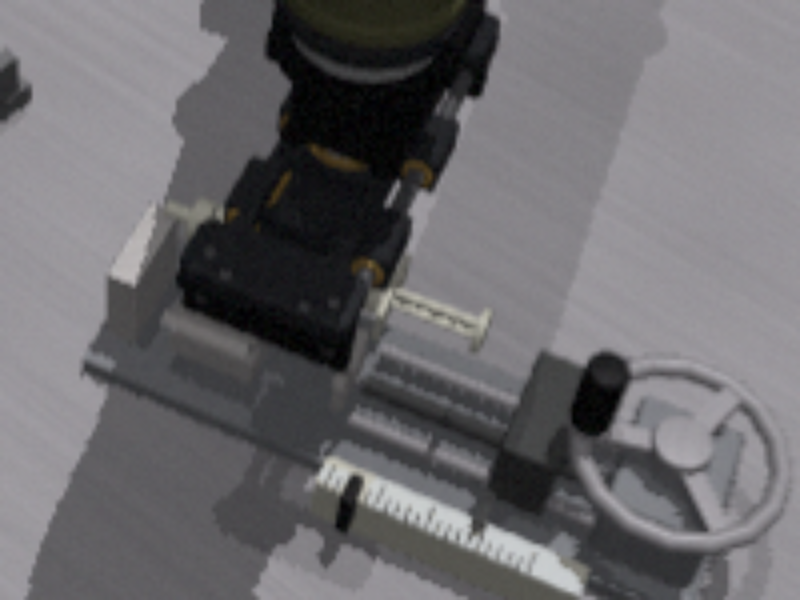

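View pics/t4.png

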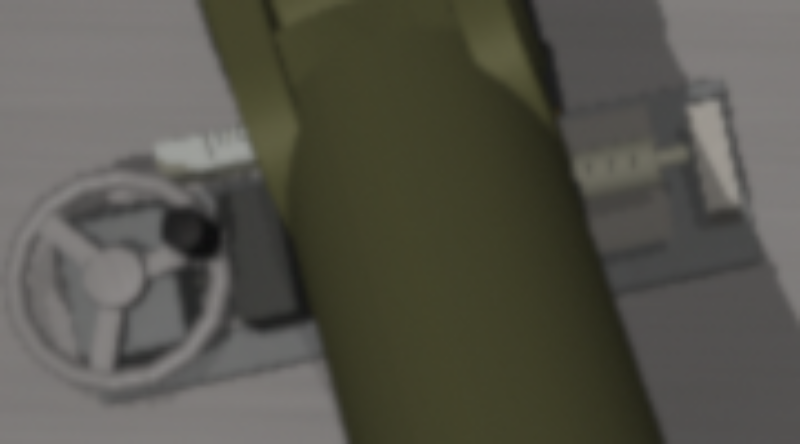

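```bash
python3 - <<'E'
from fit import *
import pickle
c,t=pickle.load(open('p4.pkl','rb'))
g=lambda u,v,z:ray(t,130+u/4.444-.4,185+v/4.44-.4,z)
D=[504.6,159,13.8]
for z in(.090,.094):print('nose',g(690,152,z)*1e3,loc(np.array([g(690,152,z)]),D), 'axis pt',loc(np.array([g(650,160,z),g(580,176,z)]),D))
print('stop face',loc(np.array([g(687,105,.063),g(706,212,.063)]),D))
f=lambda u,v,z:ray(c,290+u/4-.4,220+v/4-.4,z)
print('scene nose',loc(np.array([f(168,207,.094)]),D),'thumb',loc(np.array([f(482,328,.094)]),D))
print('stop scene',loc(np.array([f(155,203,.063),f(108,277,.063),f(165,215,.063)]),D))
print('tcp',loc(np.array([[.5154,.102,.085],[.5182,.1037,.085]]),D))
E
```

```text
nose [537.48786368  19.70974118  90.        ] [[  -1.28685523 -143.11440103   90.        ]] axis pt [[  -1.06991915 -125.03604851   90.        ]
 [  -1.57218247  -93.28171397   90.        ]]
nose [536.78517995  19.50992918  94.        ] [[  -2.01691734 -143.14083173   94.        ]] axis pt [[  -1.80070104 -125.12246259   94.        ]
 [  -2.30129787  -93.4734879    94.        ]]
stop face [[  25.20549437 -146.07713016   63.        ]
 [ -24.90091934 -144.32773897   63.        ]]
scene nose [[  -3.5368143  -141.99965641   94.        ]] thumb [[-6.10749234 17.79200361 94.        ]]
stop scene [[ -24.3176087  -158.46407432   63.        ]
 [  26.90874722 -159.07763637   63.        ]
 [ -19.79259201 -150.65617723   63.        ]]
tcp [[-3.10815686e+00 -5.79308153e+01  8.50000000e+01]
 [ 1.65260027e-02 -5.69477807e+01  8.50000000e+01]]
```

Call:
arm_command(targets=[[[0.0015,0.0025,0,0,0,0,1],[0.0015,0.0025,0.01,0,0,0,1],[0.0015,0.0025,0.02,0,0,0,1],[0.0015,0.0025,0.03,0,0,0,1],[0.0015,0.0025,0.035,0,0,0,1],[0.0015,0.0025,0.035,0,0,0,1],[0.0015,0.0025,0.035,0,0,0,1]]])

```text
time_s: 10.05
tool_pos: [0.5199, 0.1054, 0.0524]
tool_rot: [-180.0, -0.0, 103.8]
force: [-0.1, 0.3, -0.4]
grip_width: 0.0215
```

```bash
python3 - <<'E'
from h import *
import pickle
o=get_obs();print(o['tool_pos'],o['tool_rot'],o['force'])
c=read_camera('scene');save('s5.png',cv2.resize(c['img'][220:370,290:490],(800,600)))
t=read_camera('top');save('t5.png',cv2.resize(t['img'][185:255,240:310],(600,600)))
pickle.dump((c,t),open('p5.pkl','wb'))
E
```

```text
[0.5198697  0.10540036 0.05239606] [-1.79985768e+02 -9.37138459e-03  1.03849817e+02] [-0.14032337  0.30322567 -0.38012052]
```

View pics/s5.png

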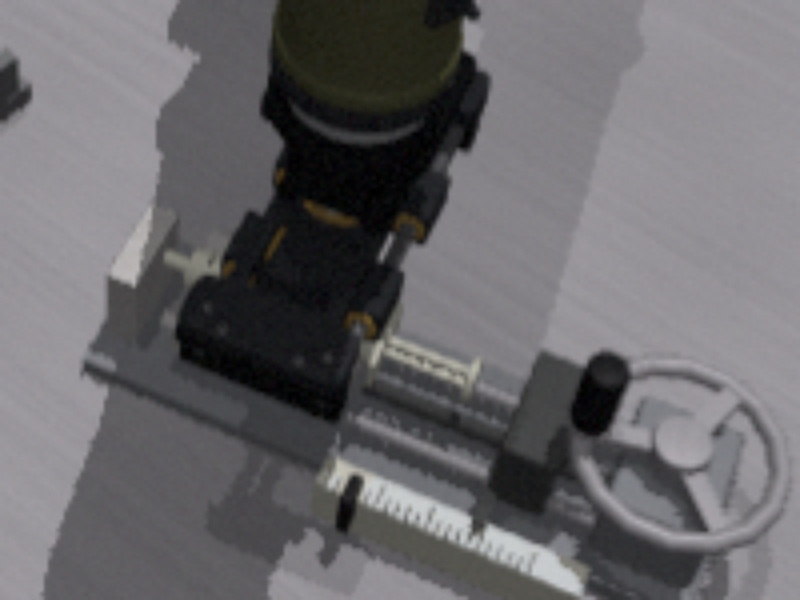

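View pics/t5.png

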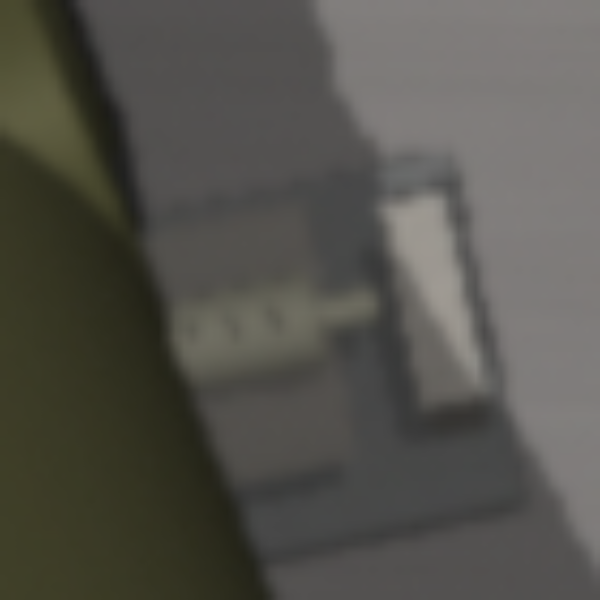

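```bash
python3 - <<'E'
from fit import *
import pickle
c,t=pickle.load(open('p5.pkl','rb'))
g=lambda u,v,z:ray(t,240+u/8.571-.4,185+v/8.571-.4,z)
D=[504.6,159,13.8]
print('nose',loc(np.array([g(380,305,.061),g(318,315,.061),g(190,337,.061)]),D))
print('V block corners z61',loc(np.array([g(305,190,.061)]),D),'stop face',loc(np.array([g(378,205,.063),g(415,410,.063)]),D))
f=lambda u,v,z:ray(c,290+u/4-.4,220+v/4-.4,z)
print('scene nose',loc(np.array([f(166,256,.061)]),D),'thumb',loc(np.array([f(473,376,.061)]),D))
print('tcp',loc(np.array([[.5199,.1054,.085]]),D))
E
```

```text
nose [[   1.69082663 -140.51747016   61.        ]
 [   2.43502022 -125.76108179   61.        ]
 [   3.65249041  -95.27963322   61.        ]]
V block corners z61 [[  32.4397396  -128.87743405   61.        ]] stop face [[  24.87120265 -144.99867076   63.        ]
 [ -24.88598399 -143.41293349   63.        ]]
scene nose [[   1.42306655 -139.79171264   61.        ]] thumb [[-1.4981707  20.21824277 61.        ]]
tcp [[  2.07296116 -55.7023593   85.        ]]
```

Call:
arm_command(targets=[[[-0.001,-0.002,0,0,0,0,1],[-0.001,-0.002,0.006,0,0,0,1],[-0.001,-0.002,0.012,0,0,0,1],[-0.001,-0.002,0.015,0,0,0,1],[-0.001,-0.002,0.015,0,0,0,1],[-0.001,-0.002,0.015,0,0,0,1]]])

```text
time_s: 10.75
tool_pos: [0.5181, 0.1039, 0.0374]
tool_rot: [-180.0, -0.0, 103.8]
force: [0.3, 0.4, -0.6]
grip_width: 0.0213
```

Call:
arm_command(targets=[[[0,0,0.0015,0,0,0,1],[0,0,0.0015,0,0,0,1],[0,0,0.0015,0,0,0,1]]])

```text
time_s: 11.05
tool_pos: [0.5184, 0.1039, 0.0362]
tool_rot: [180.0, 0.0, 103.8]
force: [0.4, -0.7, -0.6]
grip_width: 0.0214
```

Call:
arm_command(targets=[[[0,0,0,0,0,0,0.4],[0,0,0,0,0,0,0.2],[0,0,0,0,0,0,0],[0,0,0,0,0,0,-0.1],[0,0,0,0,0,0,-0.1],[0,0,-0.03,0,0,0,-0.1],[0,0,-0.08,0,0,0,-0.1],[0,0,-0.13,0,0,0,-0.1],[0,0,-0.15,0,0,0,-0.1],[0,0,-0.15,0,0,0,-0.1]]])

```text
time_s: 12.05
tool_pos: [0.5206, 0.1045, 0.19]
tool_rot: [179.6, 0.1, 103.8]
force: [-0.0, 0.3, 0.1]
grip_width: 0.0479
```

```bash
python3 - <<'E'
from h import *
import pickle
o=get_obs();print(o['time_s'],o['tool_pos'],o['tool_rot'],o['force'],o['grip_width'])
c=read_camera('scene');save('s6.png',cv2.resize(c['img'][240:390,290:490],(800,600)))
t=read_camera('top');save('t6.png',cv2.resize(t['img'][185:285,130:310],(800,444)))
pickle.dump((c,t),open('p6.pkl','wb'))
E
```

```text
12.05 [0.520576   0.10449875 0.18999772] [1.79589553e+02 1.01811656e-01 1.03838389e+02] [-0.03793855  0.28767929  0.10590509] 0.04787824754754345
```

View pics/s6.png

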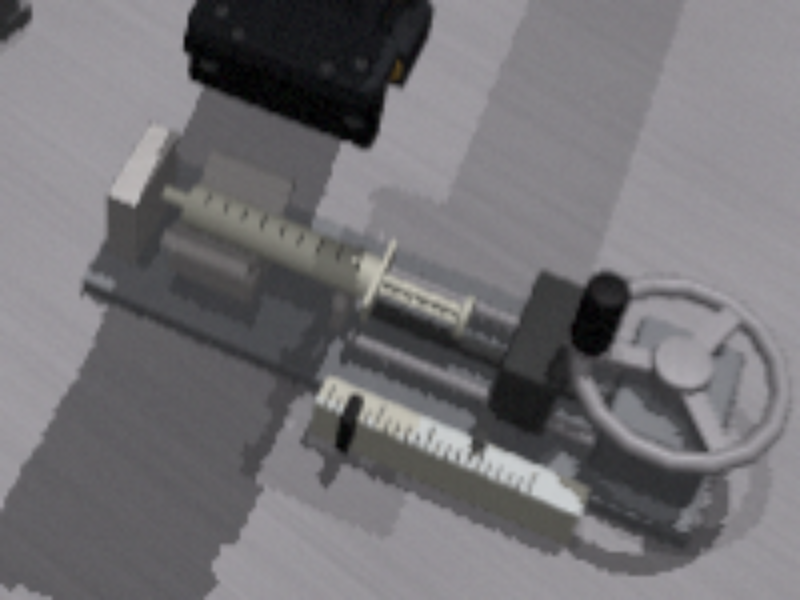

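View pics/t6.png

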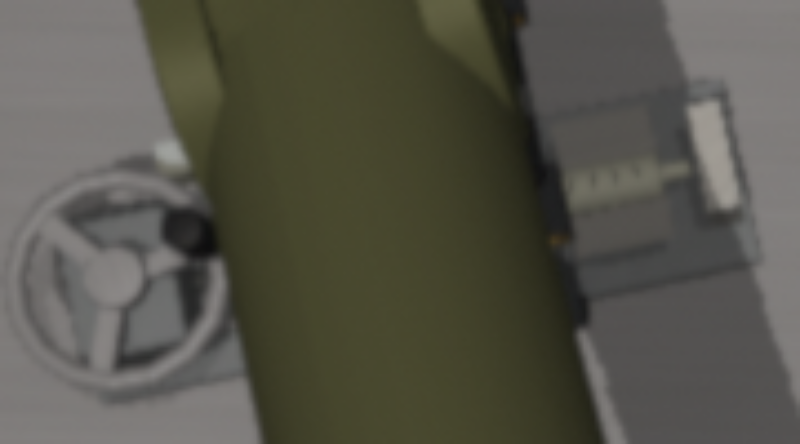

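The syringe lies seated in the V with its nose near the stop and its plunger facing the pusher. I'll check its height and the pointer-to-clip distance, and locate the knob.

```bash
python3 - <<'E'
from fit import *
import pickle
c,t=pickle.load(open('p6.pkl','rb'));c0=pickle.load(open('scene0.pkl','rb'));t0=pickle.load(open('top0.pkl','rb'))
D=[504.6,159,13.8]
f=lambda u,v,z:ray(c,290+u/4-.4,240+v/4-.4,z)
g=lambda u,v,z:ray(t,130+u/4.444-.4,185+v/4.44-.4,z)
L=lambda p:loc(np.array([p]),D)[0].round(1)
print('scene nose',L(f(166,192,.045)),'thumb',L(f(466,314,.045)),'flange',L(f(375,275,.045)),'bfront',L(f(190,203,.045)))
print('top nose',L(g(690,168,.045)),'bf',L(g(660,173,.045)))
print('stop face scene',L(f(178,142,.063)),L(f(136,200,.063)))
print('clip',L(f(352,398,.044)),'pointer',L(f(478,440,.034)))
for cc in (c,):
    P=cloud(cc).reshape(-1,3);P=P[np.isfinite(P).all(1)];Q=loc(P,D)
    m=(abs(Q[:,0])<14)&(Q[:,1]>-125)&(Q[:,1]<-35)&(Q[:,2]>48)&(Q[:,2]<75)
    print('barrel top z',np.percentile(Q[m,2],[50,80,95]),'x',np.median(Q[m,0]))
print('knob top scene',L(f(607,290,.122)),'wheel hub',L(f(683,362,.078)))
print('knob top',L(g(184,228,.122)),'hub',L(g(114,277,.078)))
# rim outer in top0 crop drv0 : use ellipse left(25,245) right(243,235)?, top(135,137) bottom(130,352)
h=lambda u,v,z:ray(t0,125+u/4.216-.4,190+v/4.21-.4,z)
print([L(h(*q,.073)) for q in((25,250),(243,238),(150,137),(120,352))])
print('top0 clip',L(h(390,45,.044)),'pointer',L(h(280,115,.034)),'clip base',L(h(390,72,.03)))
E
python3 - <<'E'
import sys;sys.path.insert(0,'.')
E
python3 - <<'E'
from h import *
import pickle
t0=pickle.load(open('top0.pkl','rb'));c=pickle.load(open('p6.pkl','rb'))[0]
save('clip_top.png',cv2.resize(t0['img'][190:235,160:235],(750,450),interpolation=cv2.INTER_CUBIC))
save('clip_sc.png',cv2.resize(c['img'][330:380,365:440],(750,500),interpolation=cv2.INTER_CUBIC))
E
```

```text
scene nose [  -0.2 -140.1   45. ] thumb [-1.  19.4 45. ] flange [ -1.8 -27.9  45. ] bfront [   0.4 -126.5   45. ]
top nose [  -0.4 -141.3   45. ] bf [   0.2 -127.3   45. ]
stop face scene [ -18.8 -142.9   63. ] [  22.3 -146.1   63. ]
clip [ 64.9 -12.8  44. ] pointer [53.4 46.6 34. ]
barrel top z [54.66115058 56.83041623 58.15339768] x 6.01786489306526
knob top scene [  9.4  76.6 122. ] wheel hub [-1.000e-01  1.187e+02  7.800e+01]
knob top [  6.3  75.5 122. ] hub [ -0.3 118.2  78. ]
[array([  7. , 167.6,  73. ]), array([-9., 67., 73.]), array([ 47.7, 100.9,  73. ]), array([-49.7, 132.7,  73. ])]
top0 clip [ 74.3 -14.9  44. ] pointer [53.7 45.2 34. ] clip base [ 64.3 -10.8  30. ]
```

View pics/clip_top.png

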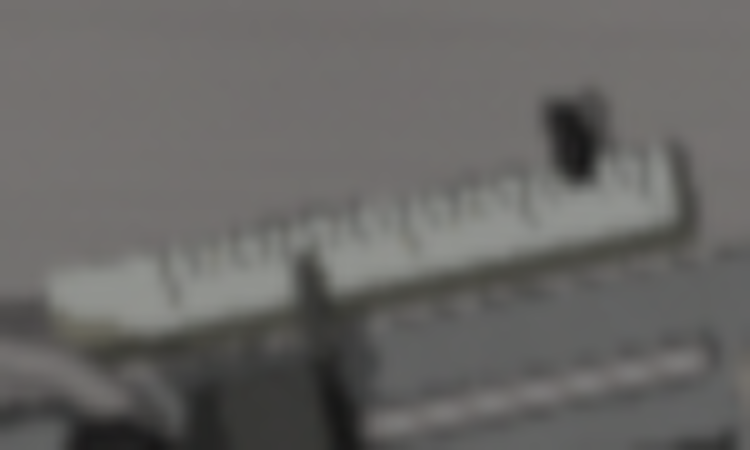

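View pics/clip_sc.png

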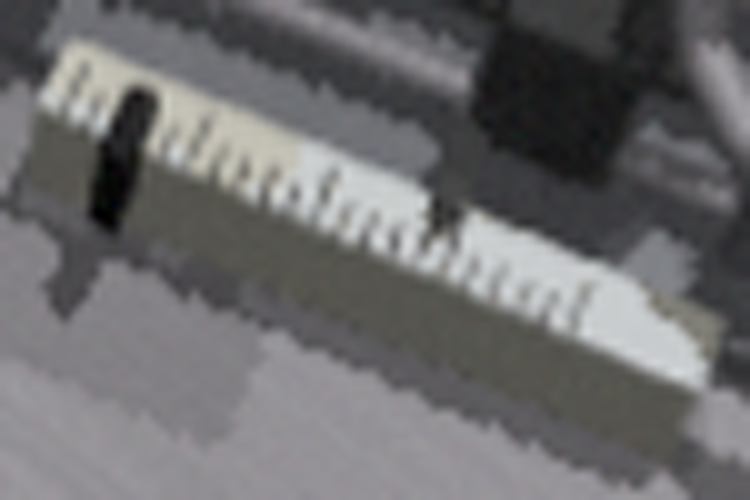

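```bash
cat > meas.py <<'E'
from fit import *
import pickle
c=pickle.load(open('p6.pkl','rb'))[0];t0=pickle.load(open('top0.pkl','rb'))
D=[504.6,159,13.8]
L=lambda p:loc(np.array([p]),D)[0].round(1)
g=lambda u,v,z:ray(t0,160+u/10-.45,190+v/10-.45,z)
f=lambda u,v,z:ray(c,365+u/10-.45,330+v/10-.45,z)
print('top clip inner lo',L(g(578,180,.032)),'hi',L(g(575,160,.044)),'outer hi',L(g(560,108,.044)),'pointer',L(g(303,258,.034)))
print('sc clip inner hi',L(f(143,92,.044)),'outer hi',L(f(120,150,.044)),'outer lo',L(f(103,225,.02)),'pointer',L(f(438,230,.034)),L(f(438,230,.030)))
print('rail ends sc',L(f(70,40,.03)),L(f(35,105,.03)),L(f(725,320,.03)),L(f(695,388,.03)))
print('rail ends top',L(g(665,145,.03)),L(g(685,228,.03)),L(g(48,278,.03)),L(g(65,340,.03)))
# ticks in scene: long ticks
print('ticks',[L(f(*p,.03))[:2] for p in((85,70),(205,130),(325,185),(585,300))])
E
python3 meas.py
```

```text
top clip inner lo [ 62.  -11.2  32. ] hi [ 63.5 -12.7  44. ] outer hi [ 74.9 -11.8  44. ] pointer [57.4 47.  34. ]
sc clip inner hi [ 63.2 -11.   44. ] outer hi [ 76.2 -10.3  44. ] outer lo [ 79.1 -10.   20. ] pointer [59.7 47.4 34. ] [57.5 47.2 30. ]
rail ends sc [ 51.3 -29.3  30. ] [ 67.1 -29.8  30. ] [ 51.1 100.6  30. ] [66.4 99.7 30. ]
rail ends top [ 65.9 -29.9  30. ] [ 47.9 -30.6  30. ] [65.2 99.6 30. ] [51.7 98.5 30. ]
ticks [array([ 55.9, -24.2]), array([57.6,  0.8]), array([58.2, 25.1]), array([58.7, 76.2])]
```

The clip centre is at driver y ≈ -11.5 and the pointer at 47.2, so the travel is about 58.7 mm, or 2.93 turns. The rail ends fit the given sizes within 1 mm. The knob is at driver (8,76), and I'll go and grip it.

Call:
arm_command(targets=[[[0.04,0.002,0,0,0,0,-0.1],[0.08,0.004,0,0,0,0,-0.1],[0.12,0.0075,0,0,0,0,-0.1],[0.133,0.0075,0,0,0,0,-0.1],[0.133,0.0075,0.02,0,0,0,-0.1],[0.133,0.0075,0.05,0,0,0,-0.1],[0.133,0.0075,0.05,0,0,0,-0.1]]])

```text
time_s: 12.85
tool_pos: [0.4903, 0.2323, 0.1309]
tool_rot: [-179.4, 0.1, 103.8]
force: [-0.6, -0.2, -0.4]
grip_width: 0.0481
```

```bash
python3 - <<'E'
from fit import *
o=get_obs();p=o['tool_pos'];print(p,loc(p[None],[504.6,159,13.8]),o['tool_rot'],o['grip_width'])
c=read_camera('scene');save('s7.png',cv2.resize(c['img'][240:390,340:540],(800,600)))
E
```

```text
[0.49027072 0.23234919 0.1308901 ] [[  3.58057577  74.64992244 130.89010373]] [-1.79426837e+02  7.23351334e-02  1.03845346e+02] 0.04807351522441185
```

View pics/s7.png

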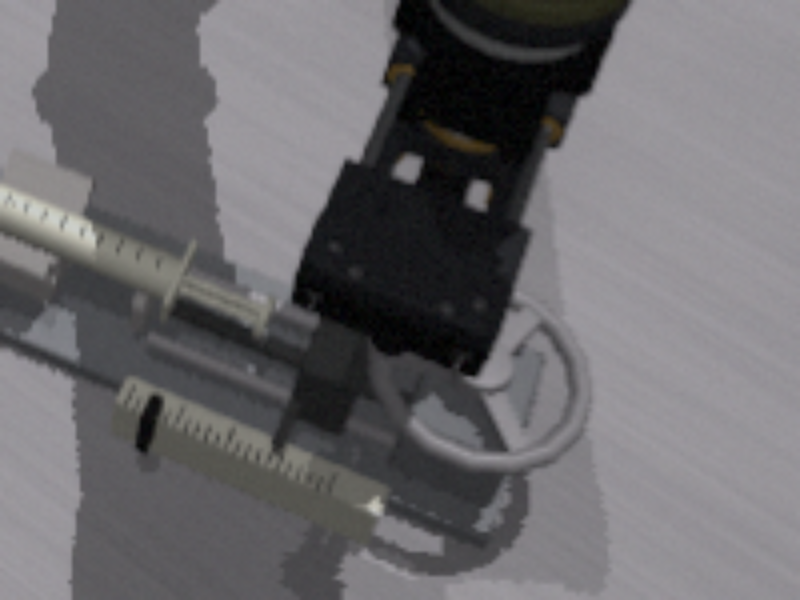

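Call:
arm_command(targets=[[[0,0,0.015,0,0,0,-0.1],[0,0,0.03,0,0,0,-0.1],[0,0,0.045,0,0,0,-0.1],[0,0,0.052,0,0,0,-0.1],[0,0,0.052,0,0,0,0.2],[0,0,0.052,0,0,0,0.3],[0,0,0.052,0,0,0,0.4]]])

```text
time_s: 13.6
tool_pos: [0.4942, 0.2351, 0.0847]
tool_rot: [179.9, -0.0, 103.8]
force: [-0.4, -0.7, 0.7]
grip_width: 0.0315
```

Call:
arm_command(targets=[[[0,0,0,0,0,0,1],[0,0,0,0,0,0,1],[0,0,0,0,0,0,1],[0,0,0,0,0,0,1],[0,0,0,0,0,0,1]]], newtons=8)

```text
time_s: 14.1
tool_pos: [0.4942, 0.2349, 0.0845]
tool_rot: [179.9, 0.0, 103.8]
force: [0.1, 0.9, 2.7]
grip_width: 0.0199
```

```bash
python3 - <<'E'
from fit import *
o=get_obs();p=o['tool_pos'];print(p,loc(p[None],[504.6,159,13.8]),o['tool_rot'],o['grip_width'],o['force'],o['qpos'].round(0))
E
```

```text
[0.49417438 0.23494763 0.08453164] [[ 7.99136898 76.24220422 84.53163567]] [1.79935895e+02 3.58131115e-03 1.03838611e+02] 0.019866299484146848 [0.1216534  0.8759496  2.66051799] [ 11.  18. -45. 106.  14.  62. -25.]
```

```bash
cat > circ.py <<'E'
import numpy as np,sys
a0,step,n=map(float,sys.argv[1:4]);r=42;p0=np.radians(-79.2)
f=lambda a:np.array([r*np.sin(p0-np.radians(a)),r*np.cos(p0-np.radians(a))])
print([[*( (f(a0+step*k)-f(a0))/1e3).round(4).tolist(),0,0,0,0,1] for k in range(1,int(n)+1)])
E
python3 circ.py 0 6 10; for a in 60 180 300;do python3 circ.py $a 12 10;done
```

```text
[[-0.0006, -0.0044, 0, 0, 0, 0, 1], [-0.0007, -0.0087, 0, 0, 0, 0, 1], [-0.0004, -0.0131, 0, 0, 0, 0, 1], [0.0004, -0.0175, 0, 0, 0, 0, 1], [0.0016, -0.0217, 0, 0, 0, 0, 1], [0.0033, -0.0258, 0, 0, 0, 0, 1], [0.0053, -0.0296, 0, 0, 0, 0, 1], [0.0078, -0.0333, 0, 0, 0, 0, 1], [0.0106, -0.0366, 0, 0, 0, 0, 1], [0.0138, -0.0397, 0, 0, 0, 0, 1]]
[[0.0072, -0.005, 0, 0, 0, 0, 1], [0.0153, -0.0084, 0, 0, 0, 0, 1], [0.0239, -0.0101, 0, 0, 0, 0, 1], [0.0327, -0.0099, 0, 0, 0, 0, 1], [0.0413, -0.0079, 0, 0, 0, 0, 1], [0.0492, -0.0041, 0, 0, 0, 0, 1], [0.0562, 0.0012, 0, 0, 0, 0, 1], [0.0619, 0.0078, 0, 0, 0, 0, 1], [0.0662, 0.0155, 0, 0, 0, 0, 1], [0.0687, 0.0239, 0, 0, 0, 0, 1]]
[[0.0007, 0.0087, 0, 0, 0, 0, 1], [-0.0004, 0.0175, 0, 0, 0, 0, 1], [-0.0033, 0.0258, 0, 0, 0, 0, 1], [-0.0078, 0.0333, 0, 0, 0, 0, 1], [-0.0138, 0.0397, 0, 0, 0, 0, 1], [-0.021, 0.0447, 0, 0, 0, 0, 1], [-0.0291, 0.0481, 0, 0, 0, 0, 1], [-0.0377, 0.0497, 0, 0, 0, 0, 1], [-0.0465, 0.0495, 0, 0, 0, 0, 1], [-0.0551, 0.0475, 0, 0, 0, 0, 1]]
[[-0.0079, -0.0037, 0, 0, 0, 0, 1], [-0.0149, -0.009, 0, 0, 0, 0, 1], [-0.0207, -0.0157, 0, 0, 0, 0, 1], [-0.0249, -0.0234, 0, 0, 0, 0, 1], [-0.0274, -0.0318, 0, 0, 0, 0, 1], [-0.0282, -0.0405, 0, 0, 0, 0, 1], [-0.0271, -0.0493, 0, 0, 0, 0, 1], [-0.0242, -0.0575, 0, 0, 0, 0, 1], [-0.0196, -0.0651, 0, 0, 0, 0, 1], [-0.0136, -0.0715, 0, 0, 0, 0, 1]]
```

Call:
arm_command(targets=[[[-0.0006,-0.0044,0,0,0,0,1],[-0.0007,-0.0087,0,0,0,0,1],[-0.0004,-0.0131,0,0,0,0,1],[0.0004,-0.0175,0,0,0,0,1],[0.0016,-0.0217,0,0,0,0,1],[0.0033,-0.0258,0,0,0,0,1],[0.0053,-0.0296,0,0,0,0,1],[0.0078,-0.0333,0,0,0,0,1],[0.0106,-0.0366,0,0,0,0,1],[0.0138,-0.0397,0,0,0,0,1]]], newtons=20)

```text
time_s: 15.1
tool_pos: [0.4527, 0.2394, 0.0845]
tool_rot: [179.8, -0.0, 103.8]
force: [6.3, 3.0, 2.0]
grip_width: 0.0195
```

```bash
python3 - <<'E'
from fit import *
import pickle
o=get_obs();p=o['tool_pos'];print(p,loc(p[None],[504.6,159,13.8]),o['tool_rot'],o['grip_width'],o['force'])
c=read_camera('scene');save('s8.png',cv2.resize(c['img'][240:390,300:500],(800,600)))
pickle.dump(c,open('p8.pkl','wb'))
E
```

```text
[0.45270605 0.23939974 0.08449714] [[-31.21796815  90.45739022  84.49713846]] [ 1.79830739e+02 -3.50170675e-02  1.03848250e+02] 0.019544558309680653 [6.30605323 2.97699188 2.01713939]
```

View pics/s8.png

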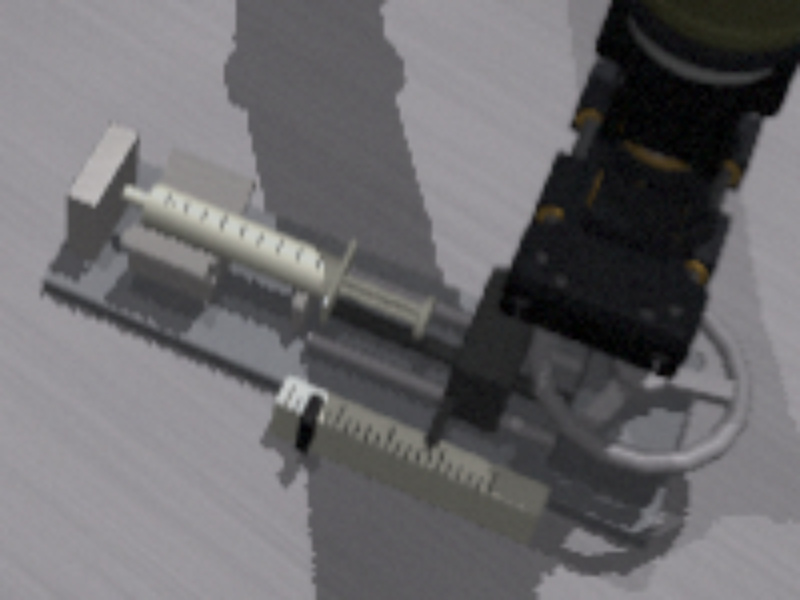

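The wheel turns, the forces are about 7 N, and the measured knob radius is 41.6 mm. I'll continue in 120° arcs.

Call:
arm_command(targets=[[[0.0072,-0.005,0,0,0,0,1],[0.0153,-0.0084,0,0,0,0,1],[0.0239,-0.0101,0,0,0,0,1],[0.0327,-0.0099,0,0,0,0,1],[0.0413,-0.0079,0,0,0,0,1],[0.0492,-0.0041,0,0,0,0,1],[0.0562,0.0012,0,0,0,0,1],[0.0619,0.0078,0,0,0,0,1],[0.0662,0.0155,0,0,0,0,1],[0.0687,0.0239,0,0,0,0,1]]])

```text
time_s: 16.15
tool_pos: [0.4569, 0.3102, 0.0844]
tool_rot: [-179.8, 0.2, 103.9]
force: [-2.8, -2.1, 12.9]
grip_width: 0.0192
```

Call:
arm_command(targets=[[[0.0007,0.0087,0,0,0,0,1],[-0.0004,0.0175,0,0,0,0,1],[-0.0033,0.0258,0,0,0,0,1],[-0.0078,0.0333,0,0,0,0,1],[-0.0138,0.0397,0,0,0,0,1],[-0.021,0.0447,0,0,0,0,1],[-0.0291,0.0481,0,0,0,0,1],[-0.0377,0.0497,0,0,0,0,1],[-0.0465,0.0495,0,0,0,0,1],[-0.0551,0.0475,0,0,0,0,1]]])

```text
time_s: 17.15
tool_pos: [0.5192, 0.2697, 0.0845]
tool_rot: [179.8, -0.1, 103.9]
force: [5.8, 3.0, 3.7]
grip_width: 0.0194
```

Call:
arm_command(targets=[[[-0.0079,-0.0037,0,0,0,0,1],[-0.0149,-0.009,0,0,0,0,1],[-0.0207,-0.0157,0,0,0,0,1],[-0.0249,-0.0234,0,0,0,0,1],[-0.0274,-0.0318,0,0,0,0,1],[-0.0282,-0.0405,0,0,0,0,1],[-0.0271,-0.0493,0,0,0,0,1],[-0.0242,-0.0575,0,0,0,0,1],[-0.0196,-0.0651,0,0,0,0,1],[-0.0136,-0.0715,0,0,0,0,1]]])

```text
time_s: 18.15
tool_pos: [0.4524, 0.2395, 0.0845]
tool_rot: [179.8, -0.0, 103.8]
force: [7.0, 5.7, 0.9]
grip_width: 0.0192
```

```bash
python3 - <<'E'
from fit import *
import pickle
o=get_obs();p=o['tool_pos'];print(p,loc(p[None],[504.6,159,13.8]),o['tool_rot'],o['grip_width'],o['force'])
c=read_camera('scene');save('s9.png',cv2.resize(c['img'][240:390,300:500],(800,600)))
E
```

```text
[0.45241615 0.23953754 0.08450924] [[-31.46662959  90.66036106  84.50923991]] [ 1.79808267e+02 -4.75772786e-02  1.03841508e+02] 0.01917321374282799 [7.01880121 5.67578989 0.92596179]
```

View pics/s9.png

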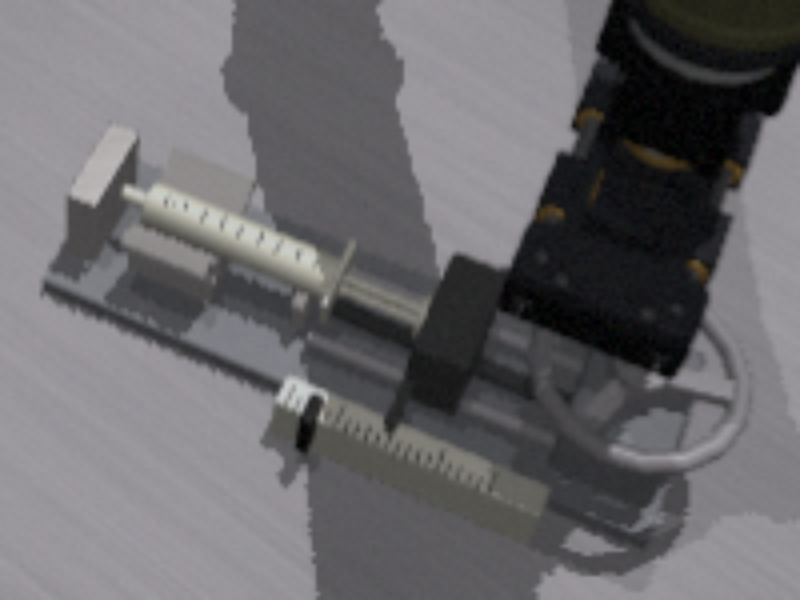

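The pusher has advanced about 20 mm and is near the thumb disc, and the forces are low. I'll make another turn.

Call:
arm_command(targets=[[[0.0072,-0.005,0,0,0,0,1],[0.0153,-0.0084,0,0,0,0,1],[0.0239,-0.0101,0,0,0,0,1],[0.0327,-0.0099,0,0,0,0,1],[0.0413,-0.0079,0,0,0,0,1],[0.0492,-0.0041,0,0,0,0,1],[0.0562,0.0012,0,0,0,0,1],[0.0619,0.0078,0,0,0,0,1],[0.0662,0.0155,0,0,0,0,1],[0.0687,0.0239,0,0,0,0,1]]])

```text
time_s: 19.2
tool_pos: [0.4567, 0.31, 0.0844]
tool_rot: [-179.8, 0.2, 103.9]
force: [-2.3, -2.6, 13.8]
grip_width: 0.0195
```

Call:
arm_command(targets=[[[0.0007,0.0087,0,0,0,0,1],[-0.0004,0.0175,0,0,0,0,1],[-0.0033,0.0258,0,0,0,0,1],[-0.0078,0.0333,0,0,0,0,1],[-0.0138,0.0397,0,0,0,0,1],[-0.021,0.0447,0,0,0,0,1],[-0.0291,0.0481,0,0,0,0,1],[-0.0377,0.0497,0,0,0,0,1],[-0.0465,0.0495,0,0,0,0,1],[-0.0551,0.0475,0,0,0,0,1]]])

```text
time_s: 20.2
tool_pos: [0.5192, 0.2697, 0.0845]
tool_rot: [179.8, -0.1, 103.9]
force: [5.1, 3.3, 3.9]
grip_width: 0.0189
```

Call:
arm_command(targets=[[[-0.0079,-0.0037,0,0,0,0,1],[-0.0149,-0.009,0,0,0,0,1],[-0.0207,-0.0157,0,0,0,0,1],[-0.0249,-0.0234,0,0,0,0,1],[-0.0274,-0.0318,0,0,0,0,1],[-0.0282,-0.0405,0,0,0,0,1],[-0.0271,-0.0493,0,0,0,0,1],[-0.0242,-0.0575,0,0,0,0,1],[-0.0196,-0.0651,0,0,0,0,1],[-0.0136,-0.0715,0,0,0,0,1]]])

```text
time_s: 21.2
tool_pos: [0.4525, 0.2395, 0.0845]
tool_rot: [179.8, -0.0, 103.8]
force: [7.6, 5.0, 1.5]
grip_width: 0.0194
```

```bash
python3 - <<'E'
from fit import *
import pickle
o=get_obs();p=o['tool_pos'];print(p,loc(p[None],[504.6,159,13.8]),o['tool_rot'],o['grip_width'],o['force'])
c=read_camera('scene');save('s10.png',cv2.resize(c['img'][240:390,300:500],(800,600)))
E
```

```text
[0.45245318 0.2394889  0.08451688] [[-31.44227055  90.60429516  84.51688392]] [ 1.79791861e+02 -4.57305642e-02  1.03839306e+02] 0.019426944832534893 [7.62844033 4.95560854 1.54047831]
```

View pics/s10.png

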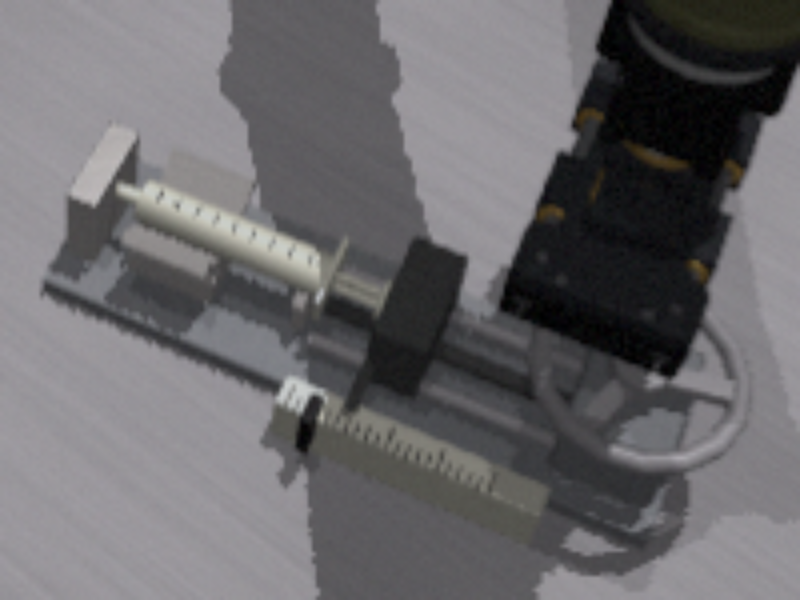

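That makes 780° and 43.3 mm. The syringe went home and the plunger is moving in. About 15 mm remains, so I'll turn 180° more and then measure.

Call:
arm_command(targets=[[[0.0072,-0.005,0,0,0,0,1],[0.0153,-0.0084,0,0,0,0,1],[0.0239,-0.0101,0,0,0,0,1],[0.0327,-0.0099,0,0,0,0,1],[0.0413,-0.0079,0,0,0,0,1],[0.0492,-0.0041,0,0,0,0,1],[0.0562,0.0012,0,0,0,0,1],[0.0619,0.0078,0,0,0,0,1],[0.0662,0.0155,0,0,0,0,1],[0.0687,0.0239,0,0,0,0,1]]])

```text
time_s: 22.25
tool_pos: [0.4566, 0.3099, 0.0844]
tool_rot: [-179.8, 0.2, 103.9]
force: [-3.0, -3.1, 13.9]
grip_width: 0.0192
```

Call:
arm_command(targets=[[[0.0007,0.0087,0,0,0,0,1],[-0.0004,0.0175,0,0,0,0,1],[-0.0033,0.0258,0,0,0,0,1],[-0.0078,0.0333,0,0,0,0,1],[-0.0138,0.0397,0,0,0,0,1],[-0.0138,0.0397,0,0,0,0,1]]])

```text
time_s: 22.85
tool_pos: [0.4999, 0.3089, 0.0845]
tool_rot: [180.0, -0.1, 103.9]
force: [4.1, 5.0, 5.4]
grip_width: 0.0194
```

```bash
python3 - <<'E'
from fit import *
import pickle
o=get_obs();p=o['tool_pos'];print(p,loc(p[None],[504.6,159,13.8]),o['force'])
c=read_camera('scene');save('s11.png',cv2.resize(c['img'][315:375,360:440],(800,600),interpolation=cv2.INTER_CUBIC))
pickle.dump(c,open('p11.pkl','wb'))
t=read_camera('top');save('t11.png',cv2.resize(t['img'][190:235,190:250],(800,600),interpolation=cv2.INTER_CUBIC))
pickle.dump(t,open('p11t.pkl','wb'))
E
```

```text
[0.49994853 0.30887912 0.08454314] [[ 31.23398231 146.66228723  84.54313558]] [4.06639709 5.00669209 5.36979238]
```

View pics/s11.png

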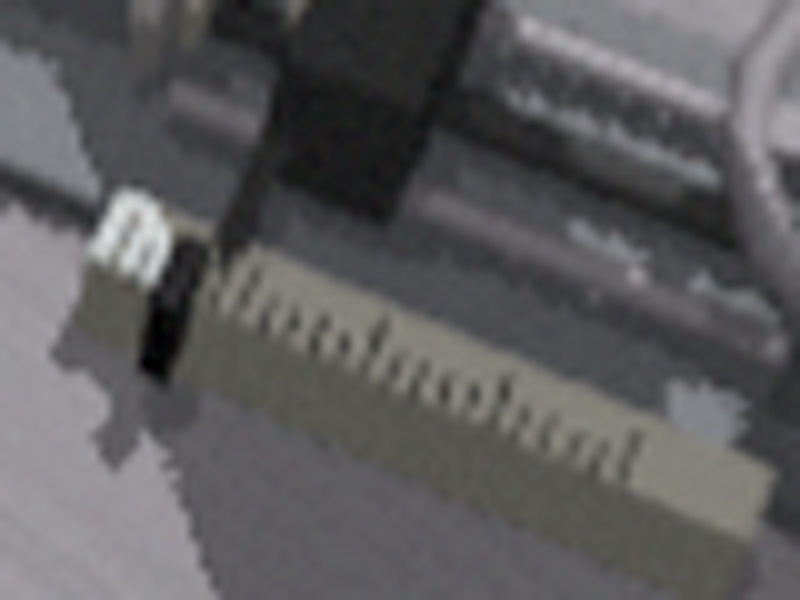

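View pics/t11.png

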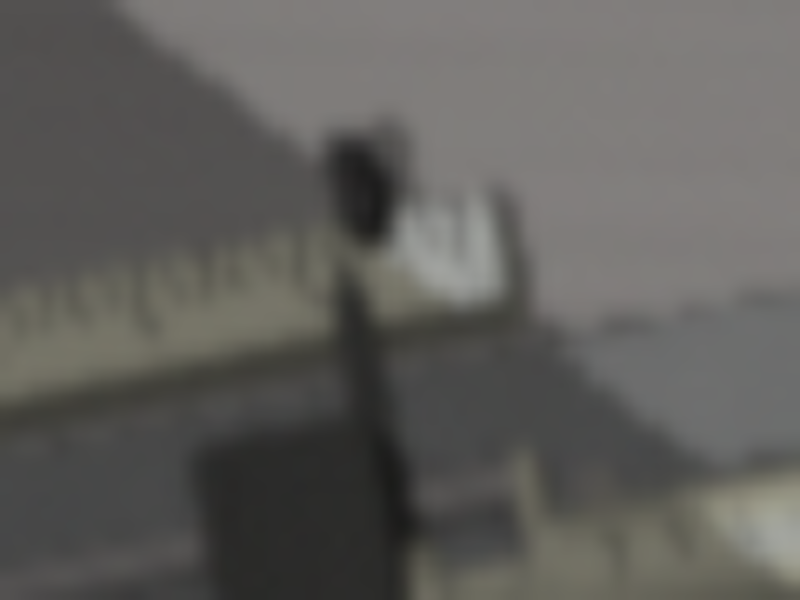

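```bash
python3 - <<'E'
from fit import *
import pickle
c=pickle.load(open('p11.pkl','rb'));t=pickle.load(open('p11t.pkl','rb'))
D=[504.6,159,13.8];L=lambda p:loc(np.array([p]),D)[0].round(1)
g=lambda u,v,z:ray(t,190+u/13.333-.47,190+v/13.333-.47,z)
f=lambda u,v,z:ray(c,360+u/10-.45,315+v/10-.45,z)
print('top pointer',L(g(343,262,.034)),L(g(365,400,.034)),'clip inner lo',L(g(372,240,.031)),'corners',L(g(350,235,.031)),L(g(390,240,.031)),'hi',L(g(365,200,.044)))
print('sc pointer',L(f(230,252,.034)),L(f(262,160,.034)),'clip inner hi',L(f(190,240,.044)),'edges L/R',L(f(174,240,.044)),L(f(207,245,.044)),'outer lo',L(f(153,378,.02)))
# project expected clip corners/pointer tip into images
def proj(cc,P):
    a=np.radians(D[2]);Rz=np.array([[np.cos(a),-np.sin(a),0],[np.sin(a),np.cos(a),0],[0,0,1]])
    W=(np.array(P,float)@Rz.T+[D[0],D[1],0])/1e3
    Rc=Rm(cc['attitude']);rv=cv2.Rodrigues(Rc.T)[0];tv=-Rc.T@np.array(cc['origin'])
    return cv2.projectPoints(W,rv,tv,np.array(cc['K']),np.array(cc['D']))[0].reshape(-1,2)
def draw(cc,off,s,size,name,yc,yp):
    img=cv2.resize(cc['img'][off[1]:off[1]+size[1],off[0]:off[0]+size[0]],(size[0]*s,size[1]*s),interpolation=cv2.INTER_CUBIC)
    def pl(P,col):
        q=proj(cc,P);q=((q-off+.5)*s-.5).round().astype(int)
        cv2.polylines(img,[q.reshape(-1,1,2)],True,col,1)
    x0,x1=62,78
    pl([[x0,yc-3,44],[x1,yc-3,44],[x1,yc+3,44],[x0,yc+3,44]],(255,0,0))
    pl([[x0,yc-3,30],[x0,yc-3,44],[x0,yc+3,44],[x0,yc+3,30]],(255,255,0))
    pl([[59,yp,34],[40,yp,34]],(0,255,0))
    save(name,img)
draw(c,np.array([360,315]),10,(60,50),'o11s.png',-11.5,-6.1)
draw(t,np.array([195,190]),15,(50,40),'o11t.png',-11.5,-6.1)
E
```

```text
top pointer [59.1 -6.5 34. ] [37.1 -5.7 34. ] clip inner lo [ 62.2 -11.2  31. ] corners [63.7 -8.  31. ] [ 61.6 -14.   31. ] hi [ 65.7 -12.8  44. ]
sc pointer [56.4 -5.1 34. ] [35.4 -6.9 34. ] clip inner hi [ 63.1 -11.6  44. ] edges L/R [ 64.4 -14.3  44. ] [62.6 -8.4 44. ] outer lo [79.7 -9.8 20. ]
```

View pics/o11s.png

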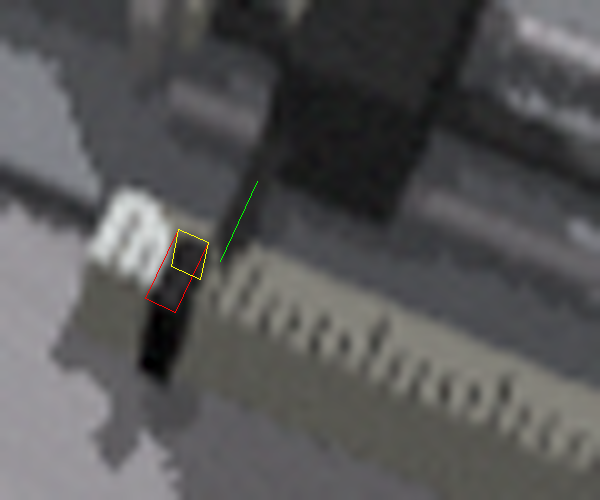

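View pics/o11t.png

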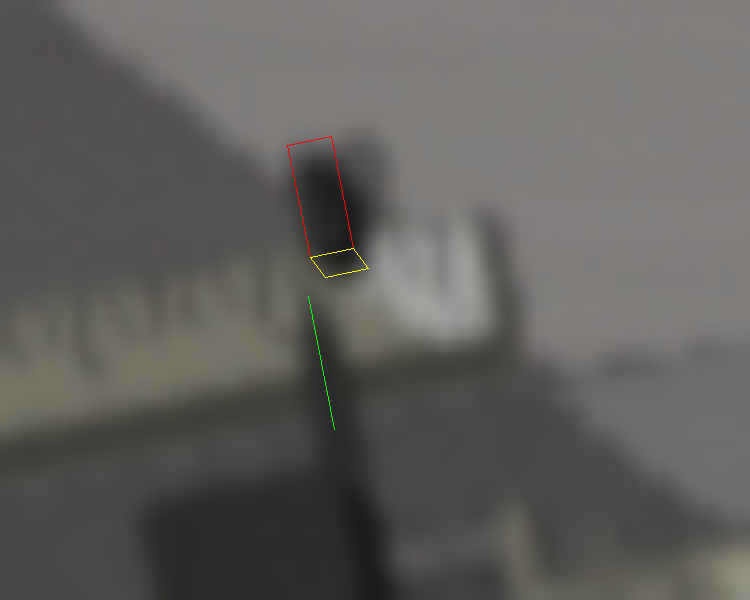

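Both overlays fit: the pointer is about 5.2 to 5.5 mm short of the clip centre. I'll turn 80° (4.4 mm) and check again.

```bash
python3 circ.py 240 10 8
```

```text
[[-0.0059, 0.0043, 0, 0, 0, 0, 1], [-0.0125, 0.0075, 0, 0, 0, 0, 1], [-0.0196, 0.0095, 0, 0, 0, 0, 1], [-0.0269, 0.0102, 0, 0, 0, 0, 1], [-0.0342, 0.0097, 0, 0, 0, 0, 1], [-0.0413, 0.0079, 0, 0, 0, 0, 1], [-0.0479, 0.0049, 0, 0, 0, 0, 1], [-0.054, 0.0008, 0, 0, 0, 0, 1]]
```

Call:
arm_command(targets=[[[-0.0059,0.0043,0,0,0,0,1],[-0.0125,0.0075,0,0,0,0,1],[-0.0196,0.0095,0,0,0,0,1],[-0.0269,0.0102,0,0,0,0,1],[-0.0342,0.0097,0,0,0,0,1],[-0.0413,0.0079,0,0,0,0,1],[-0.0479,0.0049,0,0,0,0,1],[-0.054,0.0008,0,0,0,0,1],[-0.054,0.0008,0,0,0,0,1]]])

```text
time_s: 23.85
tool_pos: [0.5142, 0.2532, 0.0845]
tool_rot: [180.0, 0.1, 103.8]
force: [3.7, -0.5, 7.2]
grip_width: 0.0191
```

```bash
cat > ov.py <<'E'
from fit import *
import pickle,sys
D=[504.6,159,13.8];tag=sys.argv[1];yc=float(sys.argv[2]);yp=float(sys.argv[3])
def proj(cc,P):
    a=np.radians(D[2]);Rz=np.array([[np.cos(a),-np.sin(a),0],[np.sin(a),np.cos(a),0],[0,0,1]])
    W=(np.array(P,float)@Rz.T+[D[0],D[1],0])/1e3
    Rc=Rm(cc['attitude']);rv=cv2.Rodrigues(Rc.T)[0];tv=-Rc.T@np.array(cc['origin'])
    return cv2.projectPoints(W,rv,tv,np.array(cc['K']),np.array(cc['D']))[0].reshape(-1,2)
def draw(cc,off,s,size,name,yc,yp):
    off=np.array(off)
    img=cv2.resize(cc['img'][off[1]:off[1]+size[1],off[0]:off[0]+size[0]],(size[0]*s,size[1]*s),interpolation=cv2.INTER_CUBIC)
    img=np.clip(img.astype(float)*1.6,0,255).astype(np.uint8)
    raw=img.copy()
    def pl(P,col):
        q=proj(cc,P);q=((q-off+.5)*s-.5).round().astype(int)
        cv2.polylines(img,[q.reshape(-1,1,2)],False,col,1)
    for x0,x1 in((62,78),):
        pl([[x0,yc-3,30],[x0,yc-3,44],[x1,yc-3,44],[x1,yc+3,44],[x0,yc+3,44],[x0,yc+3,30]],(255,0,0))
    pl([[59,yp,34],[35,yp,34]],(0,255,0))
    save(name,np.hstack([raw,img]))
o=get_obs();p=o['tool_pos'];print(o['time_s'],loc(p[None],D),o['force'])
c=read_camera('scene');t=read_camera('top')
pickle.dump((c,t),open('p%s.pkl'%tag,'wb'))
draw(c,[362,320],13,(30,30),'o%ss.png'%tag,yc,yp)
draw(t,[200,192],13,(30,30),'o%st.png'%tag,yc,yp)
E
python3 ov.py 12 -11.6 -10.8
```

```text
23.85 [[31.77230946 89.20536148 84.46985261]] [ 3.70803839 -0.50924698  7.23282094]
```

View pics/o12s.png

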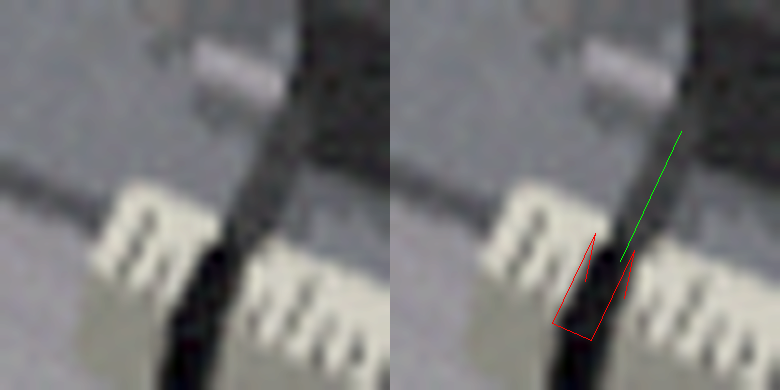

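View pics/o12t.png

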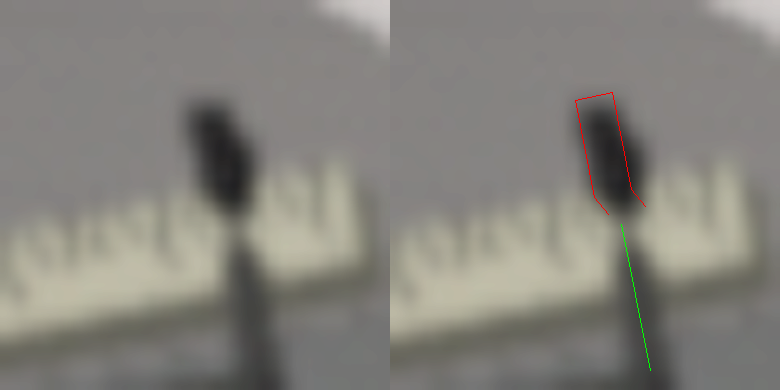

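Both views put the pointer about 0.8 mm short of the clip centre. I'll turn 10° more (0.55 mm), leaving it just short rather than past.

```bash
python3 circ.py 320 5 2
```

```text
[[-0.0027, -0.0024, 0, 0, 0, 0, 1], [-0.0052, -0.0051, 0, 0, 0, 0, 1]]
```

Call:
arm_command(targets=[[[-0.0027,-0.0024,0,0,0,0,1],[-0.0052,-0.0051,0,0,0,0,1],[-0.0052,-0.0051,0,0,0,0,1],[-0.0052,-0.0051,0,0,0,0,1]]])

```text
time_s: 24.35
tool_pos: [0.5104, 0.2476, 0.0844]
tool_rot: [180.0, 0.1, 103.8]
force: [2.8, -0.2, 7.3]
grip_width: 0.0195
```

```bash
python3 ov.py 13 -11.6 -11.4
```

```text
24.35 [[26.76181521 84.62718015 84.44816533]] [ 2.80997764 -0.23720963  7.30472299]
```

View pics/o13s.png

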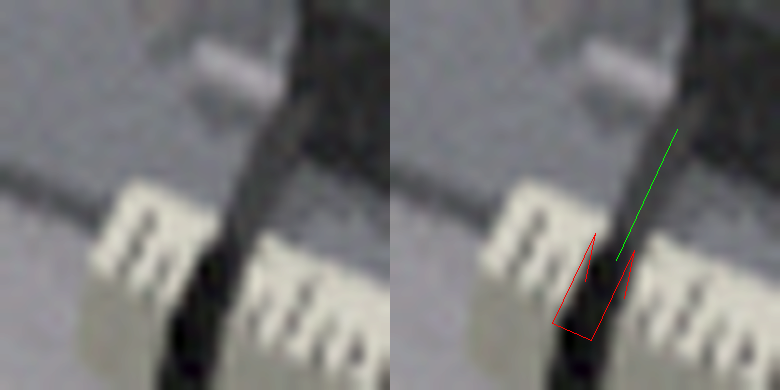

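View pics/o13t.png

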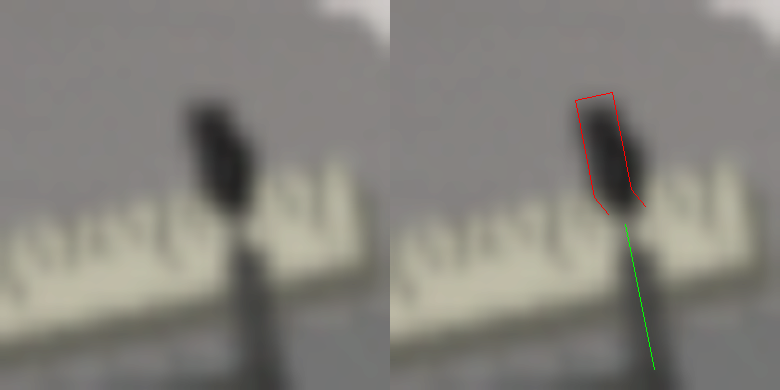

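The pointer is now within about 0.3 mm of the clip's centre. I'll let go and rise.

Call:
arm_command(targets=[[[0,0,0,0,0,0,0.4],[0,0,0,0,0,0,0.2],[0,0,0,0,0,0,0],[0,0,0,0,0,0,0],[0,0,-0.02,0,0,0,0],[0,0,-0.05,0,0,0,0],[0,0,-0.09,0,0,0,0],[0,0,-0.12,0,0,0,0],[-0.03,-0.05,-0.12,0,0,0,0],[-0.03,-0.1,-0.12,0,0,0,0]]])

```text
time_s: 25.45
tool_pos: [0.4276, 0.1961, 0.2039]
tool_rot: [-179.9, -0.1, 103.7]
force: [-0.6, -0.4, 1.5]
grip_width: 0.0435
```

Call:
arm_command(targets=[[[0,-0.02,0,0,0,0,0],[0,-0.02,0,0,0,0,0],[0,-0.02,0,0,0,0,0],[0,-0.02,0,0,0,0,0]]])

```text
time_s: 25.85
tool_pos: [0.4084, 0.1934, 0.2041]
tool_rot: [180.0, -0.0, 103.9]
force: [0.1, -0.3, -0.0]
grip_width: 0.0435
```

```bash
python3 ov.py 14 -11.6 -11.5; python3 - <<'E'
from h import *
import pickle
c,t=pickle.load(open('p14.pkl','rb'));save('s14.png',c['img']);save('s14b.png',cv2.resize(c['img'][250:390,300:500],(800,560)))
print(get_obs()['tool_pos'])
E
```

```text
25.85 [[-85.20383264  56.32387579 204.05948185]] [ 0.1440441  -0.25793191 -0.00932191]
[0.40832354 0.1935686  0.20388056]
```

View pics/o14s.png

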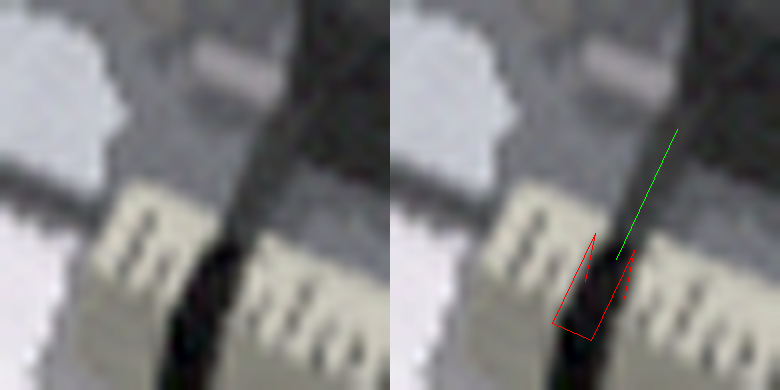

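View pics/o14t.png

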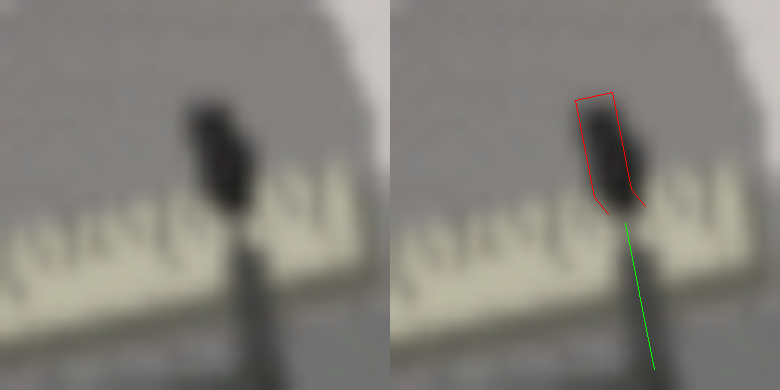

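View pics/s14.png

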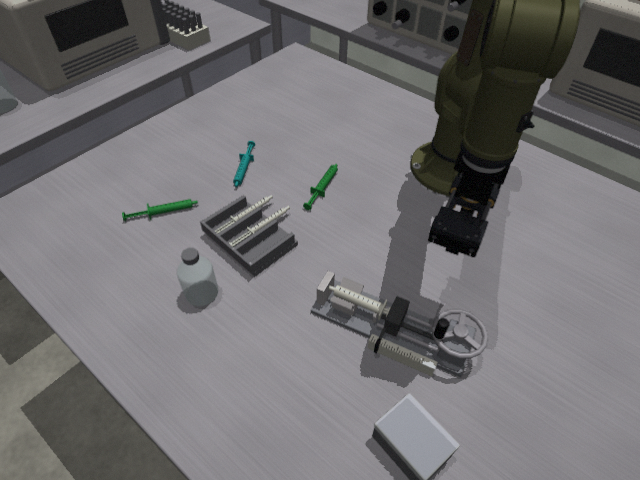

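View pics/s14b.png

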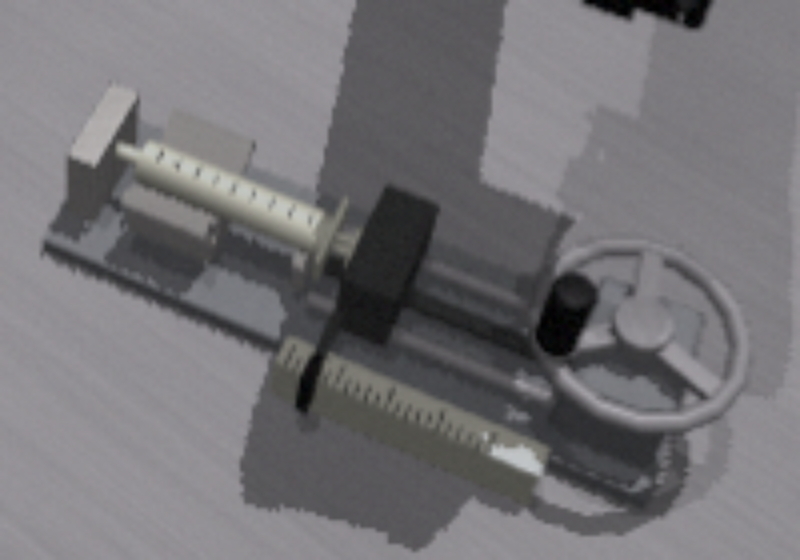

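The pointer stands opposite the clip, the nose is at the stop and the plunger is driven in. The gripper touches nothing, and the bystanders are where they started. I'll hand it in.

```bash
python3 -c "
from cell import *
print(sign_off())"
```

```text
the job is handed in; nothing more can be done
None
```

The thick syringe is in the V cradle with its plunger driven in, and the pointer stands opposite the marker clip. I handed the job in at about 26 s of the 72 s allowed; no verdict was reported.

- **Syringe:** I pulled it from the rack by its protruding front and laid it on free bench to regrip behind mid-barrel. I set it down with the nose about 4 mm short of the end stop, and the pusher then slid it home.
- **Handwheel:** I turned it clockwise by the knob, about 1050° (2.9 turns). Forces during the turning were about 15 N at most at the readings I took.
- **Pointer check:** after letting go, both cameras put the pointer within about 0.3 mm of the clip's centre. That is taken from the clip's middle along the scale, and I aimed to stop just short. The two views differed by about 0.7 mm in absolute position, but agreed on the pointer-to-clip distance.
- **Final picture:** the nose is at the stop, the gripper is clear of everything, and the slim syringes, bottle and tip box look unmoved. The green and turquoise look-alikes were not touched.

No check failed.

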